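# Snap the circuit board onto its charger base

### The arm

A 7-joint arm with a two-finger parallel gripper is mounted at the origin on the work surface. World frame = base frame: x ahead of the robot, y to its left, z up, the work surface at z = 0. Lengths are in mm, angles in degrees, forces in N, time in s.
With the tool pointing down it reaches from about 400 to 850 mm from the base axis. Payload 4.5 kg.
Tool frame: the origin (TCP) lies at the centre of the arm's flange, where the gripper is bolted on; the fingertips stand 173 mm ahead of it and the grasp point (between the pads) lies 155 mm ahead of it; z points along the fingers, y is the line along which they close (so a half turn about z gives the same grasp; the last joint's range is limited). The gripper opens to 85 mm and grips with 20 to 120 N. Pads are 22 mm wide; open, the fingers measure 114 mm over their backs; the gripper's body (76 mm by 85 mm) begins 54 mm behind the grasp point. The pads swing forward as they close: fully open they stand 13 mm farther back than shut.
Start: joints at [73.556, 39.483, -11.15, 89.685, 9.013, 51.709, -12.324], TCP at [197.102, -593.118, 404.717] pointing down, gripper open.
Joint ranges: [-172.22, 172.22], [-26.19, 119.32], [-84.43, 86.54], [7.71, 146.69], [-57.33, 237.33], [2.42, 119.75], [-152.13, 152.13]. Speed limits (degrees/s): [147.25, 147.25, 180, 180, 180, 180, 180].

### API

Orientations are given as [roll, pitch, yaw] about the fixed x, y, z axes, in that order (R = Rz(yaw) Ry(pitch) Rx(roll)).
In Python, from rig import sensors, capture, ticket, spotter gives the robot as it stands.
- The arm moves only by the tool apply_moves, never from a script. Its arguments are lists of equal length, an entry for each row: "translation": the shift along the tool's x, y, z in mm, a list of three; "turn": the turn about the tool's z in rad; "claw": the closure in counts, from 0 (fully open) to 255 (shut). In form: {"translation": [[dx, dy, dz], ...], "turn": [turn, ...], "claw": [claw, ...]}. A call has 1 to 5 rows; each row shifts and turns the commanded pose from where the row before left it, along the tool's axes as they then stand; what a row does not reach is not made up. A row lasts 1/12 s, in which the tool goes at most 41.7 mm and 7.16 degrees, less where a joint would pass 70% of its speed; a pose out of reach is approached as far as the arm can. A call is refused whole if a number of a shift passes 41.7 or a number of a turn 0.125, either way. A call with a gripper value outside its range is refused whole. The fingers move at their own pace and stop on an object; the grip force is fixed at half the most. Time passes only in rows, so rows that do not move let the fingers close. It gives the time, the measured TCP pose, the force, the opening and the grip force at its end, in the units of the state.
- sensors.get_state(): the state, without advancing time (a new reading comes with each control period).
- capture(name): name is "scene" or "top" or "wrist"; returns a dict with "color" (420x560x3 uint8, blue, green, red), "z_map" (420x560 float32, mm along the optical axis (not along the pixel's ray), 0 where there is no reading), "mtx" (3x3 intrinsics, pixels), "R" (3x3) and "t" (3): a world point X has camera coordinates R X + t; the wrist camera has in their place "tool_from_camera" (4x4, takes a point from camera to tool coordinates, whose origin is the TCP and whose axes are the flange's). Camera axes: x right, y down, z forward; pixel columns grow to the right and rows downward; lengths in mm; the calibration is good to about 2 mm. A picture is of the moment at which its call begins: read the wrist's pose just before it.
- ticket.sign_off(): hands the job in; it is judged then, once.
Trained networks look in a picture, given as the dict that the camera call returned (one of the last four; its "shot" number tells which), for a name from the list of things; names that differ only in an ending like _2 or _b are one class to them, and where a whole thing is asked for, a point or a joint stands for the part that bears it (a point fixed in the world has none). Each returns a list of dicts, best first, with "confidence" (0 to 1); they miss things now and then, are a little off and sometimes report something else, mostly with a low value. They report only what shows in the picture. A call takes as long as a camera call.
- spotter.silhouettes(picture, label): "region" (420x560 bool, what is visible of it) and "bbox" ([left, top, width, height] in pixels, round what is visible of it).
- spotter.place_of(picture, label): "position" ([row, column] in pixels: a listed point, or the origin of a listed thing).
The state is a dict: "time_s": time; "joint_positions": joint angles; "joint_vel": joint speeds; "joint_torque": joint torques, N m; "tcp_pos": TCP position; "orientation": TCP orientation; "force": force on the tool from outside, world axes, zero at the start; "torque": the same for the moment, N m; "finger_gap": opening from 0.0 (shut) to 1.0 (fully open); "grasp_force": force on a finger pad.
Only numpy, scipy, OpenCV 4.12 (cv2) and the standard library are available. Lean on these libraries where they do the work, as an engineer would, in place of code of your own. Each camera call takes 0.05 s, during which the arm holds its last target. There are 200 camera calls.

### The job

Take the circuit board out of the ceramic tray by its heat sink, set it over the four pins of the black charger base and push it down on its corner blocks until it has clicked fully home on every standoff. Press gently (never more than 30 N in all) and without cocking the board steeply, and let go of it. Leave the wrench, sockets and tumbler in the tray where they are.

Things in the scene. Friction and masses are not known exactly. Their poses are not given: they have to be found in the camera images.
- board: Dark green circuit board to fit, 150 x 120 x 4 mm, about 0.16 kg, loose in the tray, components up. Origin at the centre of its underside, x along its 150 mm side, z up through it. Each corner has a square through-hole 11.6 mm wide, centred at x +-60, y +-45 mm. It is the same after a half turn about z, so either way round fits.
- heat_sink (a point): Centre of the top of the finned aluminium heat sink in the middle of the board: 44 mm along the board's x, 24 mm along its y, from 4 to 44 mm above the underside. Grip it across its 24 mm, closing along the board's y: there the board is clear of tall parts for 28 mm to either side in x.
- base: Black plastic charger base, 190 x 150 mm, open on top, rim 38 mm high, fixed, on the mat. Origin at the centre of its underside, x along its 190 mm side, z up. In it a cradle with four white snap standoffs (x +-60, y +-45 mm) floats on light springs: 4 to 9 N of push makes it sink, by 0 to 23 mm, different each time and not to be seen, until it meets a firm stop; let go, it rises again.
- cradle (a joint): How far the rubber pad under the cradle is squeezed, m: 0 unloaded, 0.5 mm more for every 10 N of push against the firm stop. More than 1.5 mm (30 N) is too hard. It does not count the sinking on the light springs.
- middle (a point): Point fixed to the cradle, midway between its standoffs and 30 mm below their seats; it lies 24 mm above the base's origin while nothing pushes the cradle down, axes as the base's. The board on the pins must not tilt by more than 12 degrees.
- standoff0 (a point): Seat centre (top of the 18 mm round shoulder, 30 mm above the middle point) of the standoff at the base's x -60, y -45 mm. On it an 8.4 mm round pin tapers from 42.7 mm above the middle point to a 3 mm tip at 49 mm. Springy barbs on its +x and -x sides reach out 7.8 mm from the axis, lips at 37 mm, sloping in above.
- standoff1 (a point): Seat centre (top of the 18 mm round shoulder, 30 mm above the middle point) of the standoff at the base's x -60, y 45 mm. Like standoff 0.
- standoff2 (a point): Seat centre (top of the 18 mm round shoulder, 30 mm above the middle point) of the standoff at the base's x 60, y -45 mm. Like standoff 0.
- standoff3 (a point): Seat centre (top of the 18 mm round shoulder, 30 mm above the middle point) of the standoff at the base's x 60, y 45 mm. Like standoff 0.
- hole0 (a point): Centre of the hole at the board's x -60, y -45 mm, on the underside. Set over the pins, the board first rests on the barbs, underside about 40 mm above the middle point; pushed on some 10 mm, it passes the barbs with a click and rests on the seat, underside at 30 mm. A clicked corner holds against 20 N of pull.
- hole1 (a point): Centre of the hole at the board's x -60, y 45 mm, on the underside.
- hole2 (a point): Centre of the hole at the board's x 60, y -45 mm, on the underside.
- hole3 (a point): Centre of the hole at the board's x 60, y 45 mm, on the underside.
- block0 (a point): Centre of the flat top of the grey terminal block (20 x 20 mm, 20 mm tall, top 24 mm above the underside) at the board's x -38, y -45 mm, inboard of hole 0: push here. Some 8 to 18 N on it makes its corner click (all four at once take 25 N or more); then it stops hard on the shoulder. First the cradle sinks to its stop. The pin stays below the block's top.
- block1 (a point): Centre of the flat top of the grey terminal block (20 x 20 mm, 20 mm tall, top 24 mm above the underside) at the board's x -38, y 45 mm, inboard of hole 1: push here.
- block2 (a point): Centre of the flat top of the grey terminal block (20 x 20 mm, 20 mm tall, top 24 mm above the underside) at the board's x 38, y -45 mm, inboard of hole 2: push here.
- block3 (a point): Centre of the flat top of the grey terminal block (20 x 20 mm, 20 mm tall, top 24 mm above the underside) at the board's x 38, y 45 mm, inboard of hole 3: push here.
- tray: Square white ceramic tray, 340 x 340 mm, rim 26 mm high, walls and floor 8 mm thick, fixed. Origin at the centre of its underside. A yellow clamp, fixed, is tightened on its far (+x) rim, 57 mm high.
- socket_wrench: Silver socket wrench lying in the tray beyond the board, 195 mm long, 24 mm high; origin under its middle, x towards the head. Leave alone.
- socket0: Chrome socket standing in the tray, 20 mm wide, 26 mm high; origin under its centre. Leave alone.
- socket1: Chrome socket standing in the tray, 24 mm wide, 28 mm high; origin under its centre. Leave alone.
- socket2: Chrome socket standing in the tray, 30 mm wide, 32 mm high; origin under its centre. Leave alone.
- tumbler: Clear tumbler upside down in the tray, 68 mm wide, 90 mm high; origin at the centre of its mouth, on the tray floor. Leave alone.

How it is judged:
By the outcome, as a careful person would: the job done as asked, in the order asked, and still so for the second after the job is handed in, with the robot touching nothing.
It also fails if it takes over 70 s, if anything falls off the work surface, if the arm or the gripper's body presses on something with over 40 N, if the wrist force passes 120 N, or if a joint passes its speed limit or range.

## Working session

There is one attempt and no reset: what is moved stays moved. The work goes in short steps, Python scripts to look and compute and a tool call to move; the robot and the scene stay as the last step left them, time stands still between calls to the robot, and variables do not carry over. Pictures are saved under pics/ and viewed, at most 10 in all, crops included, and the job is handed in when it is done.

Besides the shell and the picture viewer there is one more tool, called after "Request:" by a JSON object that holds its "fn" and its "kwargs", one argument or row to a line. apply_moves: Moves the arm, as the interface text tells. Its arguments: {"type":"object","properties":{"translation":{"type":"array","items":{"type":"array","items":{"type":"number"}}},"turn":{"type":"array","items":{"type":"number"}},"claw":{"type":"array","items":{"type":"number"}}},"required":["translation","turn","claw"]}

```bash
mkdir -p pics; ls; cat > h.py <<'E'
import numpy as np, cv2
from rig import sensors, capture, ticket, spotter
from scipy.spatial.transform import Rotation as Ro
def tool():
    s=sensors.get_state(); T=np.eye(4); T[:3,:3]=Ro.from_euler('xyz',s['orientation'],degrees=True).as_matrix(); T[:3,3]=s['tcp_pos']; return T
def shot(n):
    T=tool(); p=capture(n)
    if 'R' in p:
        C=np.eye(4); C[:3,:3]=np.array(p['R']).T; C[:3,3]=-np.array(p['R']).T@np.array(p['t']).ravel()
    else: C=T@np.array(p['tool_from_camera'])
    p['C']=C; return p
def ray(p,rc):
    K=np.array(p['mtx']); d=np.array([(rc[1]-K[0,2])/K[0,0],(rc[0]-K[1,2])/K[1,1],1.]); return p['C'][:3,:3]@d, p['C'][:3,3]
def atz(p,rc,z):
    d,o=ray(p,rc); return o+d*(z-o[2])/d[2]
def dep(p,rc):
    r,c=int(round(rc[0])),int(round(rc[1])); w=p['z_map'][max(r-2,0):r+3,max(c-2,0):c+3]; w=w[w>0]
    if not len(w): return None
    d,o=ray(p,rc); return o+d*np.median(w)
def cloud(p,m):
    r,c=np.nonzero(m&(p['z_map']>0)); z=p['z_map'][r,c]; K=np.array(p['mtx'])
    P=np.c_[(c-K[0,2])/K[0,0]*z,(r-K[1,2])/K[1,1]*z,z]; return P@p['C'][:3,:3].T+p['C'][:3,3]
def proj(p,X):
    Y=p['C'][:3,:3].T@(np.array(X)-p['C'][:3,3]); q=np.array(p['mtx'])@Y; return q[:2]/q[2]
E
python3 - <<'E'
from h import *
s=sensors.get_state(); print(s)
np.set_printoptions(precision=1,suppress=True)
ims=[]
for n in ['scene','top']:
    p=shot(n); ims.append(p['color']); print(n,p['C'])
    for l in ['heat_sink','board','base','middle','tray']+['hole%d'%i for i in range(4)]+['block%d'%i for i in range(4)]+['standoff%d'%i for i in range(4)]:
        for o in spotter.place_of(p,l)[:1]:
            print(l,round(o['confidence'],2),np.array(o['position']),dep(p,o['position']))
    cv2.imwrite(f'pics/{n}.png',p['color'])
E
```

```text
pics
{'time_s': 0.0, 'joint_positions': array([ 73.55517765,  39.53320743, -11.14497374,  89.7455087 ,
         9.01261653,  51.70718684, -12.3238535 ]), 'joint_vel': array([-0.05680815, -0.04916002,  0.03233637, -0.0696519 ,  0.02775547,
        0.07446335,  0.02680179]), 'joint_torque': array([-1.17125815e-04, -5.39604950e+01, -1.26629591e+00, -1.58540976e+01,
        9.21298983e-03,  9.61711019e-03,  1.00146153e-05]), 'tcp_pos': array([ 196.96082351, -592.80846422,  403.88057869]), 'orientation': array([-1.79896219e+02,  7.17439048e-03,  1.83869100e+01]), 'force': array([ 0.8137619 , -0.02703329, -0.31295083]), 'torque': array([0.00643251, 0.01806719, 0.01422135]), 'grasp_force': 0.0, 'finger_gap': 1.0029080727752508}
scene [[   0.9    0.4   -0.3  861.6]
 [   0.5   -0.7    0.6 -521.9]
 [  -0.    -0.6   -0.8  788.3]
 [   0.     0.     0.     1. ]]
heat_sink 0.82 [151.  281.2] [476.  156.9  55.7]
board 0.93 [166.6 280.8] [486.9 135.   30. ]
base 0.77 [302.6 222.1] [ 572.4 -230.1   55.2]
middle 0.79 [294.3 220. ] [ 559.2 -217.5   53.5]
tray 0.66 [169.3 316.3] [555.  182.5  11.9]
hole
[... 805 characters left out ...]
222.5 355. ] [ 544.3 -190.8   53.9]
middle 0.55 [224.5 359.9] [ 540.4 -202.8   54.1]
tray 0.91 [207.9 204.7] [555.7 185.8  12.5]
hole0 0.84 [226.4 242.8] [516.8  83.6  13.4]
hole1 0.84 [226.4 242.8] [516.8  83.6  13.4]
hole2 0.84 [226.4 242.8] [516.8  83.6  13.4]
hole3 0.84 [226.4 242.8] [516.8  83.6  13.4]
block0 0.97 [259.7 223.2] [426.8 119.5  36.5]
block1 0.97 [259.7 223.2] [426.8 119.5  36.5]
block2 0.97 [259.7 223.2] [426.8 119.5  36.5]
block3 0.97 [259.7 223.2] [426.8 119.5  36.5]
standoff0 0.97 [207.  333.6] [ 575.  -135.2   66.6]
standoff1 0.97 [207.  333.6] [ 575.  -135.2   66.6]
standoff2 0.97 [207.  333.6] [ 575.  -135.2   66.6]
standoff3 0.97 [207.  333.6] [ 575.  -135.2   66.6]
```

```bash
python3 - <<'E'
from h import *
np.set_printoptions(precision=1,suppress=True)
p=shot('top')
for l,z in [('heat_sink',52),('hole0',12),('block0',32),('standoff0',54)]:
    for o in spotter.place_of(p,l):
        print(l,round(o['confidence'],2),np.array(o['position']),dep(p,o['position']),atz(p,o['position'],z)[:2])
p=shot('scene')
for l,z in [('heat_sink',52),('hole0',12),('block0',32),('standoff0',54)]:
    for o in spotter.place_of(p,l):
        print(l,round(o['confidence'],2),np.array(o['position']),atz(p,o['position'],z)[:2])
E
```

```text
heat_sink 0.98 [237.4 212.6] [476.1 148.8  54.6] [476.4 149.3]
hole0 0.86 [264.2 232.1] [419.8  99.2  15.8] [420.1  99.6]
hole0 0.77 [219.4 194.8] [523.4 206.5  14.4] [523.8 207. ]
hole0 0.76 [252.5 184.2] [437.6 221.3  14.7] [437.9 221.9]
hole0 0.67 [227.  245.8] [516.   75.9  13.7] [516.3  76. ]
block0 0.91 [254.3 194.4] [433.3 190.7  37. ] [433.8 191.8]
block0 0.88 [258.4 226.4] [430.7 112.2  36.1] [431.1 112.7]
block0 0.84 [223.  232.4] [518.8 107.7  36.7] [519.7 108.3]
block0 0.72 [220.2 203.1] [519.4 181.   35.6] [520.  181.8]
block0 0.51 [196.3 380.5] [ 615.7 -249.8   54.1] [ 621.9 -254.8]
block0 0.19 [224.3 356.4] [ 540.1 -194.3   54.5] [ 544.7 -198.1]
standoff0 0.91 [195.6 382.3] [ 613.7 -250.8   68.7] [ 617.9 -254.1]
standoff0 0.86 [231.6 393.6] [ 531.9 -286.5   46.9] [ 530.5 -284.6]
standoff0 0.84 [245.3 344.9] [ 487.6 -170.7   46.2] [ 486.4 -169.5]
standoff0 0.74 [205.  332.6] [ 579.8 -132.5   66.5] [ 582.9 -133.9]
standoff0 0.63 [257.5 222.9] [432.  120.8  36.7] [430.3 118.3]
heat_sink 0.72 [152.3 279.5] [472.7 154.7]
heat_sink 0.52 [292.  222.2] [ 559.5 -211.1]
hole0 0.85 [159.6 310.8] [529.3 205.1]
hole0 0.85 [144.8 278.6] [436.7 213.6]
hole0 0.79 [172.2 250.6] [425.2 101. ]
hole0 0.66 [190.2 283.1] [518.8  88. ]
block0 0.73 [159.5 257.1] [428.3 127.2]
block0 0.7 [141.8 274.2] [433.2 198.9]
block0 0.59 [175.7 290. ] [520. 118.]
block0 0.59 [155.3 307.8] [525.2 195.8]
standoff0 0.97 [252.7 205.7] [ 485.3 -156.2]
standoff0 0.84 [263.7 249.5] [ 571.7 -137.1]
standoff0 0.75 [314.2 185. ] [ 528.  -279.4]
standoff0 0.64 [320.5 230.7] [ 603.9 -251.1]
standoff0 0.56 [176.1 287.8] [526.3  96.1]
standoff0 0.55 [155.  308.3] [535.5 176.3]
```

View pics/top.png

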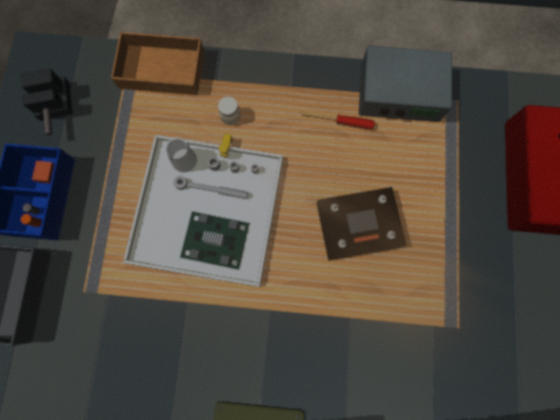

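View pics/scene.png

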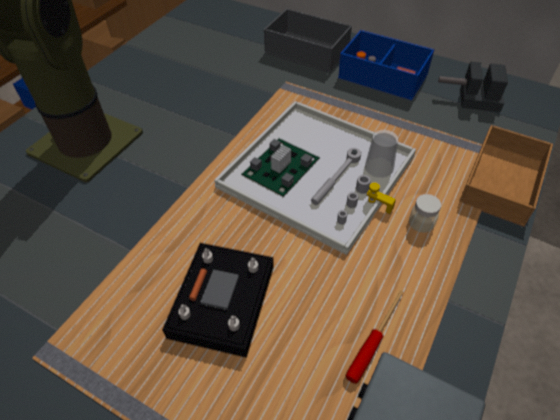

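The top view shows the board at about pixel (213,238), the base at (361,222), the wrench and sockets beyond the board, and the tumbler at (180,155). I turn, then go over the base for a close look.

Request:
{"fn": "apply_moves", "kwargs": {
  "translation": [
    [0, 0, 0],
    [0, 0, 0],
    [0, 0, 0],
    [0, 0, 0],
    [0, 0, 0]
  ],
  "turn": [-0.124, -0.124, -0.124, -0.124, -0.124],
  "claw": [0, 0, 0, 0, 0]
}}

```text
time_s: 2.72
tcp_pos: [197.1, -593.1, 404.7]
orientation: [180.0, 0.0, 54.3]
force: [0.6, 0.4, -0.9]
finger_gap: 1.002
grasp_force: 0.0
```

Request:
{"fn": "apply_moves", "kwargs": {
  "translation": [
    [0, 0, 0],
    [0, 0, 0],
    [0, 0, 0],
    [0, 0, 0],
    [0, 0, 0]
  ],
  "turn": [-0.124, -0.124, -0.124, -0.124, 0],
  "claw": [0, 0, 0, 0, 0]
}}

```text
time_s: 3.13
tcp_pos: [196.7, -593.3, 404.6]
orientation: [180.0, -0.0, 82.5]
force: [-0.2, 0.4, -0.2]
finger_gap: 1.002
grasp_force: 0.0
```

Request:
{"fn": "apply_moves", "kwargs": {
  "translation": [
    [31, 22, 0],
    [31, 22, 0],
    [31, 22, 0],
    [31, 22, 0],
    [31, 22, 0]
  ],
  "turn": [0, 0, 0, 0, 0],
  "claw": [0, 0, 0, 0, 0]
}}

```text
time_s: 3.55
tcp_pos: [327.7, -452.9, 404.9]
orientation: [180.0, 0.0, 82.1]
force: [0.7, -0.4, -0.1]
finger_gap: 0.998
grasp_force: 0.0
```

Request:
{"fn": "apply_moves", "kwargs": {
  "translation": [
    [31, 22, 0],
    [31, 22, 0],
    [31, 22, 0],
    [31, 22, 0],
    [31, 22, 0]
  ],
  "turn": [0, 0, 0, 0, 0],
  "claw": [0, 0, 0, 0, 0]
}}

```text
time_s: 3.97
tcp_pos: [457.6, -313.8, 404.9]
orientation: [180.0, 0.0, 82.1]
force: [0.5, 0.0, -0.1]
finger_gap: 0.999
grasp_force: 0.0
```

Request:
{"fn": "apply_moves", "kwargs": {
  "translation": [
    [31, 22, 0],
    [31, 22, 0],
    [31, 22, 0],
    [0, 0, 0],
    [0, 0, 0]
  ],
  "turn": [0, 0, 0, 0, 0],
  "claw": [0, 0, 0, 0, 0]
}}

```text
time_s: 4.38
tcp_pos: [536.2, -228.9, 404.9]
orientation: [179.9, -0.1, 82.5]
force: [-1.1, -0.6, -0.4]
finger_gap: 0.998
grasp_force: 0.0
```

```bash
python3 - <<'E'
from h import *
np.set_printoptions(precision=1,suppress=True)
p=shot('wrist'); print(p['tool_from_camera']); cv2.imwrite('pics/w1.png',p['color'])
for l,z in [('standoff0',54),('middle',24),('base',0)]:
    for o in spotter.place_of(p,l):
        print(l,round(o['confidence'],2),np.array(o['position']),dep(p,o['position']),atz(p,o['position'],z)[:2])
E
```

```text
[[-0.  -1.  -0.3 75.3]
 [ 1.  -0.  -0.   0.6]
 [-0.  -0.3  1.  30.9]
 [ 0.   0.   0.   1. ]]
standoff0 0.91 [ 84.5 314.8] [ 577.5 -139.6   75.4] [ 579.7 -138.5]
standoff0 0.7 [235.1 271.9] [ 522.9 -270.6   67.6] [ 521.8 -275.7]
standoff0 0.67 [206.3 351.9] [ 603.9 -254.7   58. ] [ 604.6 -255.9]
middle 0.96 [160.2 290.5] [ 549.9 -202.7   53.8] [ 550.2 -207.2]
base 0.64 [157.5 288.6] [ 548.5 -199.9   53.5] [ 548.8 -207.5]
```

```bash
python3 - <<'E'
from h import *
np.set_printoptions(precision=1,suppress=True)
p=shot('wrist')
P=cloud(p,np.ones((420,560),bool))
m=(abs(P[:,0]-549)<170)&(abs(P[:,1]+207)<170); Q=P[m]
h,e=np.histogram(Q[:,2],bins=np.arange(-6,84,2)); print(list(zip(e.astype(int),h)))
T=Q[Q[:,2]>61]
from scipy.cluster.hierarchy import fcluster,linkage
l=fcluster(linkage(T[:,:2],'single'),12,'distance')
for k in set(l):
    C=T[l==k]; print(len(C),C[:,:3].min(0),C.max(0),np.median(C,0), C[C[:,2]>66].mean(0))
R=Q[(Q[:,2]>33)&(Q[:,2]<44)]; r=cv2.minAreaRect(R[:,:2].astype(np.float32)); print('rim',r)
E
```

```text
bash:   598 Killed                     python3 - <<'E'
from h import *
np.set_printoptions(precision=1,suppress=True)
p=shot('wrist')
P=cloud(p,np.ones((420,560),bool))
m=(abs(P[:,0]-549)<170)&(abs(P[:,1]+207)<170); Q=P[m]
h,e=np.histogram(Q[:,2],bins=np.arange(-6,84,2)); print(list(zip(e.astype(int),h)))
T=Q[Q[:,2]>61]
from scipy.cluster.hierarchy import fcluster,linkage
l=fcluster(linkage(T[:,:2],'single'),12,'distance')
for k in set(l):
    C=T[l==k]; print(len(C),C[:,:3].min(0),C.max(0),np.median(C,0), C[C[:,2]>66].mean(0))
R=Q[(Q[:,2]>33)&(Q[:,2]<44)]; r=cv2.minAreaRect(R[:,:2].astype(np.float32)); print('rim',r)
E
```

View pics/w1.png

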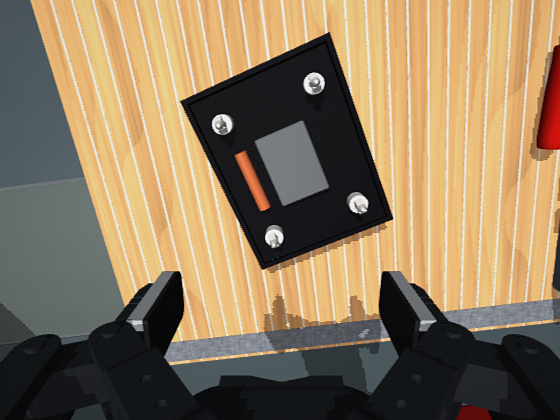

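The wrist view shows the four pins at about (row,col) (124,222), (84,315), (205,358), (237,274), with the fingers at the bottom. I mask those out.

```bash
cat >> h.py <<'E'
def full(p):
    h,w=p['z_map'].shape; r,c=np.mgrid[:h,:w]; z=p['z_map']; K=np.array(p['mtx'])
    P=np.stack([(c-K[0,2])/K[0,0]*z,(r-K[1,2])/K[1,1]*z,z],-1); return P@p['C'][:3,:3].T+p['C'][:3,3]
def fit(M,W):   # 2D rigid fit of model M to W
    m,w=M.mean(0),W.mean(0); H=(M-m).T@(W-w); a=np.arctan2(H[0,1]-H[1,0],H[0,0]+H[1,1])
    R=np.array([[np.cos(a),-np.sin(a)],[np.sin(a),np.cos(a)]]); return w-R@m,np.degrees(a),np.linalg.norm((M@R.T+w-R@m)-W,axis=1)
E
python3 - <<'E'
from h import *
np.set_printoptions(precision=1,suppress=True)
p=shot('wrist'); F=full(p); V=(p['z_map']>0); V[262:]=0; V[:,400:]=0;V[:,:170]=0
print('mat',np.median(F[20:60,150:300,2]))
m=V&(F[...,2]>62)&(F[...,2]<85)
n,L,st,_=cv2.connectedComponentsWithStats(cv2.dilate(m.astype(np.uint8),np.ones((3,3))))
for k in range(1,n):
    C=F[(L==k)&m]
    if len(C)>8: print(len(C),C.mean(0),C.max(0),(C.min(0)+C.max(0))[:2]/2,'px',st[k])
g=cv2.cvtColor(p['color'],cv2.COLOR_BGR2GRAY); 
S=[(124,222),(84,315),(205,358),(237,274)]
for r,c in S:
    w=g[r-18:r+19,c-18:c+19]>120; yy,xx=np.nonzero(w); rc=(yy.mean()+r-18,xx.mean()+c-18)
    print(rc,atz(p,rc,57))
m=V&(F[...,2]>33)&(F[...,2]<46); print('rim',cv2.minAreaRect(F[m][:,:2].astype(np.float32)),np.median(F[m][:,2]))
E
```

```text
mat 4.006144724398496
182 [ 577.6 -137.6   70.6] [ 582.8 -129.5   78.2] [ 577.8 -137.5] px [309  64  16  23 261]
168 [ 492.  -161.2   70.5] [ 496.6 -153.4   78.2] [ 491.5 -161.2] px [214 108  17  21 241]
131 [ 608.9 -251.    70.7] [ 614.6 -244.5   77.9] [ 609.7 -252.4] px [356 190  15  19 195]
125 [ 523.2 -274.9   70.3] [ 528.1 -268.9   78.5] [ 523.  -276.8] px [269 226  15  18 187]
(np.float64(116.7890909090909), np.float64(223.8290909090909)) [ 491.7 -160.3   57. ]
(np.float64(74.89795918367346), np.float64(315.96938775510205)) [ 578.1 -136.7   57. ]
(np.float64(196.8984126984127), np.float64(361.58730158730157)) [ 610.3 -252.5   57. ]
(np.float64(231.9968253968254), np.float64(275.25714285714287)) [ 522. -277.   57.]
rim ((550.6390380859375, -207.23460388183594), (150.7788848876953, 190.83285522460938), 15.50778579711914) 43.63694339173787
```

Request:
{"fn": "apply_moves", "kwargs": {
  "translation": [
    [38, -12, 0],
    [38, -12, 0],
    [38, -12, 0],
    [38, -12, 0],
    [38, -12, 0]
  ],
  "turn": [0, 0, 0, 0, 0],
  "claw": [0, 0, 0, 0, 0]
}}

```text
time_s: 5.1
tcp_pos: [499.5, -35.0, 404.9]
orientation: [180.0, 0.0, 82.2]
force: [-0.2, 0.3, 0.2]
finger_gap: 1.004
grasp_force: 0.0
```

Request:
{"fn": "apply_moves", "kwargs": {
  "translation": [
    [38, -12, 0],
    [38, -12, 0],
    [38, -12, 0],
    [38, -12, 0],
    [0, 0, 0]
  ],
  "turn": [0, 0, 0, 0, 0],
  "claw": [0, 0, 0, 0, 0]
}}

```text
time_s: 5.52
tcp_pos: [471.2, 130.1, 405.8]
orientation: [179.9, -0.5, 83.0]
force: [0.7, 0.7, -0.2]
finger_gap: 0.997
grasp_force: 0.0
```

Request:
{"fn": "apply_moves", "kwargs": {
  "translation": [
    [0, 0, 40],
    [0, 0, 40],
    [0, 0, 0]
  ],
  "turn": [0, 0, 0],
  "claw": [0, 0, 0]
}}

```text
time_s: 5.77
tcp_pos: [471.1, 119.8, 319.4]
orientation: [-179.4, 0.3, 82.3]
force: [-1.0, -1.2, 0.2]
finger_gap: 1.003
grasp_force: 0.0
```

```bash
python3 - <<'E'
from h import *
np.set_printoptions(precision=1,suppress=True)
p=shot('wrist'); cv2.imwrite('pics/w2.png',p['color']); F=full(p)
for l,z in [('heat_sink',56),('hole0',20),('block0',36)]:
    for o in spotter.place_of(p,l):
        print(l,round(o['confidence'],2),np.array(o['position']),dep(p,o['position']),atz(p,o['position'],z)[:2])
V=(p['z_map']>0)&(np.abs(F[...,0]-476)<60)&(np.abs(F[...,1]-150)<70)
m=V&(F[...,2]>48)&(F[...,2]<62); m[280:]=0
print('sink',cv2.minAreaRect(F[m][:,:2].astype(np.float32)),np.median(F[m][:,2]))
o=spotter.silhouettes(p,'board')
if o:
    r=o[0]['region']&(F[...,2]<30)&V; print('board',cv2.minAreaRect(F[r][:,:2].astype(np.float32)),np.median(F[r][:,2]))
E
```

```text
heat_sink 0.87 [170.4 288.1] [478.3 150.9  55.6] [478.3 150.9]
hole0 0.93 [ 81.4 227.3] [440.2 217.4  12. ] [441.4 216.7]
hole0 0.83 [225.6 342.4] [518.2  88.4  12. ] [517.2  91.4]
hole0 0.81 [ 83.5 346.7] [530.8 203.5  12. ] [529.3 203.2]
hole0 0.65 [229.2 236.1] [425.8  97.1  11.8] [427.4 100. ]
block0 0.9 [215.6 344. ] [517.  105.6  35.6] [517.  105.8]
block0 0.81 [111.8 225.2] [438.6 195.4  35.8] [438.6 195.4]
block0 0.63 [110.  348.9] [526.7 184.7  35.8] [526.7 184.7]
block0 0.58 [214.9 233.6] [430.7 117.6  35.6] [430.8 117.7]
sink ((477.013427734375, 150.86842346191406), (44.255401611328125, 23.942996978759766), 83.83822631835938) 55.45019752836089
board ((476.036865234375, 150.01089477539062), (139.9789276123047, 119.91160583496094), 89.95001220703125) 15.976508899331122
```

View pics/w2.png

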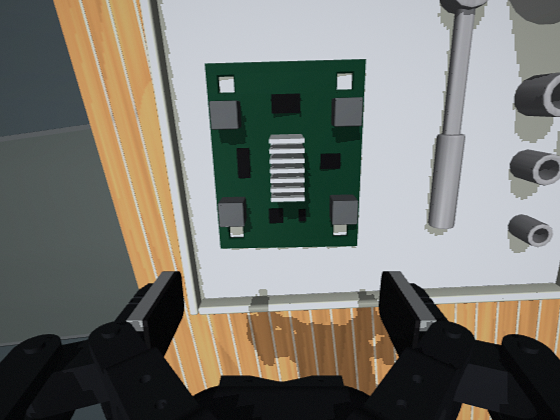

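The board is clear at (row,col) about (150,288), with the heat sink at (170,288) and everything else well to the side. Sink top z≈56, yaw≈83.8.

Request:
{"fn": "apply_moves", "kwargs": {
  "translation": [
    [16, 1, 0],
    [15.5, 1, 0],
    [0, 0, 30],
    [0, 0, 30],
    [0, 0, 0]
  ],
  "turn": [-0.026, 0, 0, 0, 0],
  "claw": [0, 0, 0, 0, 0]
}}

```text
time_s: 6.43
tcp_pos: [478.2, 153.4, 262.5]
orientation: [-179.8, 0.1, 83.9]
force: [0.1, -0.0, 0.1]
finger_gap: 0.995
grasp_force: 0.0
```

Request:
{"fn": "apply_moves", "kwargs": {
  "translation": [
    [0, 0, 0],
    [0, 0, 0]
  ],
  "turn": [0, 0],
  "claw": [0, 0]
}}

```text
time_s: 6.6
tcp_pos: [479.4, 153.1, 266.3]
orientation: [179.9, -0.1, 83.8]
force: [-0.6, 1.0, 0.6]
finger_gap: 1.0
grasp_force: 0.0
```

```bash
python3 - <<'E'
from h import *
np.set_printoptions(precision=1,suppress=True)
s=sensors.get_state();print(s['tcp_pos'],s['orientation'])
p=shot('wrist'); F=full(p); V=(p['z_map']>0)&(np.abs(F[...,0]-476)<60)&(np.abs(F[...,1]-150)<70)
m=V&(F[...,2]>48)&(F[...,2]<62);
n,L,st,_=cv2.connectedComponentsWithStats(m.astype(np.uint8))
for k in range(1,n):
    if st[k][4]>300: C=F[L==k];print(st[k],cv2.minAreaRect(C[:,:2].astype(np.float32)),np.median(C[:,2]))
E
```

```text
[479.4 153.1 266.3] [179.9  -0.1  83.8]
[254 208  43  10 385] ((479.24603271484375, 171.4181365966797), (3.678607940673828, 23.873531341552734), 83.66625213623047) 55.368079260897304
[255 219  42  10 373] ((478.5312805175781, 164.71920776367188), (3.49540638923645, 23.9010066986084), 83.3972396850586) 55.03783404015485
[255 230  42  10 377] ((477.8281555175781, 158.07998657226562), (3.3637990951538086, 23.94243621826172), 82.73094177246094) 55.08446463832411
[ 255  241   42   42 1570] ((475.8446044921875, 140.8717041015625), (24.395442962646484, 24.042707443237305), 83.66252136230469) 54.83839040008148
```

Request:
{"fn": "apply_moves", "kwargs": {
  "translation": [
    [-2.3, -2, 0],
    [0, 0, 25],
    [0, 0, 25],
    [0, 0, 19],
    [0, 0, 0]
  ],
  "turn": [0, 0, 0, 0, 0],
  "claw": [0, 0, 0, 0, 0]
}}

```text
time_s: 7.07
tcp_pos: [476.0, 150.2, 194.2]
orientation: [-179.9, 0.1, 83.8]
force: [0.3, -0.7, 0.1]
finger_gap: 1.002
grasp_force: 0.0
```

Request:
{"fn": "apply_moves", "kwargs": {
  "translation": [
    [0, 0, 0],
    [0, 0, 0],
    [0, 0, 0],
    [0, 0, 0],
    [0, 0, 0]
  ],
  "turn": [0, 0, 0, 0, 0],
  "claw": [0, 0, 255, 255, 255]
}}

```text
time_s: 7.48
tcp_pos: [476.9, 150.4, 196.6]
orientation: [179.9, -0.1, 83.8]
force: [-0.9, -0.0, 0.4]
finger_gap: 0.601
grasp_force: 0.0
```

Request:
{"fn": "apply_moves", "kwargs": {
  "translation": [
    [0, 0, 0],
    [0, 0, 0],
    [0, 0, 0],
    [0, 0, 0],
    [0, 0, 0]
  ],
  "turn": [0, 0, 0, 0, 0],
  "claw": [255, 255, 255, 255, 255]
}}

```text
time_s: 7.9
tcp_pos: [476.7, 150.4, 196.1]
orientation: [180.0, -0.0, 83.8]
force: [-0.3, 0.1, 5.5]
finger_gap: 0.276
grasp_force: 59.9
```

Request:
{"fn": "apply_moves", "kwargs": {
  "translation": [
    [0, 0, 0],
    [0, 0, -5],
    [0, 0, -10],
    [0, 0, -20],
    [0, 0, -25]
  ],
  "turn": [0, 0, 0, 0, 0],
  "claw": [255, 255, 255, 255, 255]
}}

```text
time_s: 8.32
tcp_pos: [475.9, 150.2, 255.4]
orientation: [-179.8, 0.1, 83.8]
force: [0.1, 0.0, -2.0]
finger_gap: 0.271
grasp_force: 58.9
```

Request:
{"fn": "apply_moves", "kwargs": {
  "translation": [
    [0, 0, -25],
    [0, 0, -25],
    [0, 0, -20],
    [0, 0, -10],
    [0, 0, 0]
  ],
  "turn": [0, 0, 0, 0, 0],
  "claw": [255, 255, 255, 255, 255]
}}

```text
time_s: 8.73
tcp_pos: [477.0, 150.4, 337.9]
orientation: [179.8, -0.1, 83.8]
force: [0.0, 0.7, -1.6]
finger_gap: 0.275
grasp_force: 59.1
```

```bash
python3 - <<'E'
from h import *
np.set_printoptions(precision=1,suppress=True)
s=sensors.get_state();print(s['tcp_pos'],s['orientation'],s['force'],s['torque'],s['finger_gap'])
p=shot('wrist'); cv2.imwrite('pics/w3.png',p['color'])
T=tool(); F=full(p)
for l in ['hole0','block0']:
    for o in spotter.place_of(p,l):
        X=dep(p,o['position']); print(l,round(o['confidence'],2),np.array(o['position']),X, np.linalg.inv(T)@np.r_[X,1])
E
```

```text
[477.  150.4 337.9] [179.8  -0.1  83.8] [ 0.   0.7 -1.6] [ 0. -0.  0.] 0.27508380540094063
hole0 0.88 [143.  378.2] [567.4 187.3  11.9] [ 46.4  85.6 324.8   1. ]
hole0 0.77 [143.3 181. ] [398.1 205.6  12.2] [ 46.3 -84.6 324.2   1. ]
hole0 0.46 [201.2 394.4] [527.5 184.9 177.7] [ 39.9  46.5 159.    1. ]
block0 0.79 [201.4 171.2] [439.  194.6 177.6] [ 39.9 -42.5 158.9   1. ]
block0 0.56 [200.3 394.9] [527.7 185.3 177.7] [ 40.3  46.6 158.9   1. ]
```

View pics/w3.png

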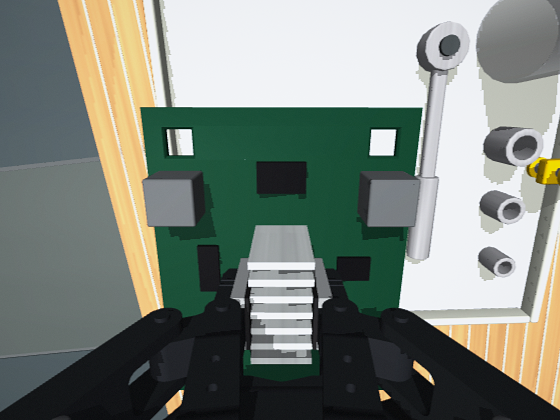

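The board is held level, with holes at (row,col) (143,180) and (143,383) and the blocks at (200,175) and (200,390). Next I measure the board's offset in the hand from the depth.

```bash
cat >> h.py <<'E'
def held(p):
    T=p['C']@np.linalg.inv(np.array(p['tool_from_camera'])); Ti=np.linalg.inv(T); G=full(p)@Ti[:3,:3].T+Ti[:3,3]; G[p['z_map']<=0]=0
    m=((np.abs(G[...,2]-159)<4)&(np.abs(G[...,0]-40)<25)&(np.abs(np.abs(G[...,1])-45)<25)).astype(np.uint8); out=[]
    n,L,st,_=cv2.connectedComponentsWithStats(m)
    for k in range(1,n):
        if st[k][4]>300:
            C=G[L==k]; r=cv2.minAreaRect(C[:,:2].astype(np.float32)); out.append((np.round(r[0],1),np.round(r[1],1),round(r[2],1),round(np.median(C[:,2]),1)))
    b=(np.abs(G[...,2]-179)<4)&(np.abs(G[...,1])<75)&(G[...,0]<85)&(G[...,0]>5); B=G[b]
    f=[np.percentile(B[np.abs(B[:,1]-y)<4][:,0],99.5) for y in (-30,0,30)]
    e=[(np.percentile(B[np.abs(B[:,0]-x)<3][:,1],.5),np.percentile(B[np.abs(B[:,0]-x)<3][:,1],99.5)) for x in (20,65)]
    return out,np.round(f,1),np.round(e,1),np.median(B[:,2])
E
python3 - <<'E'
from h import *
for _ in range(2):
    p=shot('wrist'); o,f,e,z=held(p)
    for x in o: print(*x)
    print(f,e,z)
E
```

```text
[ 38.6 -44.5] [20.4 20.6] 0.9 160.4
[38.5 45.3] [20.7 20.3] 89.8 160.4
[75.4 75.4 75.4] [[-59.   59.7]
 [-59.   59.9]] 180.24882173213393
[ 38.7 -44.5] [20.2 20.4] 0.5 160.3
[38.5 45.3] [20.4 20.2] 90.0 160.4
[75.4 75.4 75.4] [[-59.   59.7]
 [-59.1  59.9]] 180.24035944420817
```

Request:
{"fn": "apply_moves", "kwargs": {
  "translation": [
    [0, 0, 0],
    [0, 0, 0],
    [0, 0, 0],
    [0, 0, 0],
    [0, 0, 0]
  ],
  "turn": [-0.08, -0.1, -0.1, -0.099, 0],
  "claw": [255, 255, 255, 255, 255]
}}

```text
time_s: 9.4
tcp_pos: [476.4, 150.2, 334.6]
orientation: [-179.9, -0.0, 105.7]
force: [1.6, -0.2, -2.3]
finger_gap: 0.272
grasp_force: 59.0
```

Request:
{"fn": "apply_moves", "kwargs": {
  "translation": [
    [-15, -1, 0],
    [-30, -1, 0],
    [-35, -2, 0],
    [-40, -2, 0],
    [-40, -2, 0]
  ],
  "turn": [0, 0, 0, 0, 0],
  "claw": [255, 255, 255, 255, 255]
}}

```text
time_s: 9.82
tcp_pos: [511.7, -7.0, 335.0]
orientation: [-179.9, -0.0, 105.5]
force: [0.6, 0.4, -1.2]
finger_gap: 0.271
grasp_force: 59.0
```

Request:
{"fn": "apply_moves", "kwargs": {
  "translation": [
    [-40, -2, 0],
    [-40, -2, 0],
    [-40, -2, 0],
    [-40, -2, 0],
    [-40, -2, 0]
  ],
  "turn": [0, 0, 0, 0, 0],
  "claw": [255, 255, 255, 255, 255]
}}

```text
time_s: 10.23
tcp_pos: [555.4, -203.4, 334.8]
orientation: [-179.9, -0.1, 105.4]
force: [1.9, 0.3, -1.9]
finger_gap: 0.269
grasp_force: 59.0
```

Request:
{"fn": "apply_moves", "kwargs": {
  "translation": [
    [-40, -2, 0],
    [-40, -2, 0],
    [-40, -2, 0],
    [-30, -1, 0],
    [-15, 0, 0]
  ],
  "turn": [0, 0, 0, 0, 0],
  "claw": [255, 255, 255, 255, 255]
}}

```text
time_s: 10.65
tcp_pos: [591.9, -368.0, 333.9]
orientation: [-179.8, 0.1, 105.0]
force: [-0.8, -0.6, -1.7]
finger_gap: 0.273
grasp_force: 59.0
```

Request:
{"fn": "apply_moves", "kwargs": {
  "translation": [
    [0, 0, 0],
    [0, 0, 0],
    [0, 0, 0]
  ],
  "turn": [0, 0, 0],
  "claw": [255, 255, 255]
}}

```text
time_s: 10.9
tcp_pos: [593.1, -360.4, 334.9]
orientation: [-180.0, -0.1, 105.6]
force: [0.4, 0.8, -1.1]
finger_gap: 0.275
grasp_force: 59.0
```

```bash
cat >> h.py <<'E'
def pins(p):
    F=full(p); V=(p['z_map']>0)&(np.hypot(F[...,0]-550,F[...,1]+207)<110); out=[]
    m=(V&(F[...,2]>64)&(F[...,2]<85)).astype(np.uint8); n,L,st,_=cv2.connectedComponentsWithStats(cv2.dilate(m,np.ones((3,3))))
    for k in range(1,n):
        C=F[(L==k)&(m>0)]
        if len(C)>25: t=C[C[:,2]>72]; out.append((len(C),np.round((C.min(0)+C.max(0))/2,1)[:2],np.round(C.mean(0),1),np.round(t.mean(0),1),np.round(C[:,2].max(),1),st[k][:4]))
    return out
E
python3 - <<'E'
from h import *
for _ in range(2):
    p=shot('wrist'); s=sensors.get_state(); print(np.round(s['tcp_pos'],1),np.round(s['orientation'],1))
    for x in pins(p): print(*x)
    o,f,e,z=held(p)
    for x in o: print(*x)
E
```

```text
[ 593.3 -360.   335.2] [-1.800e+02 -1.000e-01  1.056e+02]
322 [ 523.6 -277.2] [ 524.  -277.5   70.6] [ 523.9 -277.3   74.4] 78.8 [204  57  16  28]
321 [ 610.1 -253.1] [ 609.6 -253.8   70.5] [ 609.7 -253.7   74.5] 77.9 [341  57  18  28]
[ 38.8 -44.7] [20.6 19.9] 89.8 160.5
[38.4 45.1] [20.5 20.4] 0.0 160.5
[ 593.3 -360.   335.5] [-1.800e+02 -1.000e-01  1.057e+02]
319 [ 523.5 -277. ] [ 524.1 -277.3   70.5] [ 523.9 -277.3   74.5] 78.3 [204  57  16  28]
313 [ 609.9 -253.1] [ 609.6 -253.7   70.7] [ 609.6 -253.5   74.6] 78.1 [342  58  16  27]
[ 38.8 -44.7] [20.  20.3] 0.5 160.4
[38.6 45.2] [20.3 20.9] 1.2 160.5
```

Request:
{"fn": "apply_moves", "kwargs": {
  "translation": [
    [20, 0, 0],
    [30, 0, 0],
    [35, 0, 0],
    [35, 0, 0],
    [25, 0, 0]
  ],
  "turn": [0, 0, 0, 0, 0],
  "claw": [255, 255, 255, 255, 255]
}}

```text
time_s: 11.42
tcp_pos: [553.2, -217.8, 336.2]
orientation: [180.0, -0.1, 105.8]
force: [0.5, 0.3, -1.3]
finger_gap: 0.272
grasp_force: 59.1
```

Request:
{"fn": "apply_moves", "kwargs": {
  "translation": [
    [13.1, -0.4, 0],
    [0, 0, 15],
    [0, 0, 20],
    [0, 0, 15],
    [0, 0, 5]
  ],
  "turn": [0, 0, 0, 0, 0],
  "claw": [255, 255, 255, 255, 255]
}}

```text
time_s: 11.83
tcp_pos: [549.4, -208.6, 279.1]
orientation: [-179.8, -0.1, 105.6]
force: [-0.9, 0.4, -2.1]
finger_gap: 0.273
grasp_force: 59.1
```

Request:
{"fn": "apply_moves", "kwargs": {
  "translation": [
    [0, 0, 0],
    [0, 0, 0],
    [0, 0, 0]
  ],
  "turn": [0, 0, 0],
  "claw": [255, 255, 255]
}}

```text
time_s: 12.08
tcp_pos: [550.8, -209.6, 281.8]
orientation: [179.9, 0.0, 105.5]
force: [1.1, -0.6, -1.6]
finger_gap: 0.272
grasp_force: 59.1
```

```bash
python3 - <<'E'
from h import *
p=shot('wrist'); s=sensors.get_state(); print(np.round(s['tcp_pos'],1),np.round(s['orientation'],1),s['force'])
for x in pins(p): print(*x)
cv2.imwrite('pics/w4.png',np.hstack([cv2.resize(p['color'][60:220,100:460],None,fx=2,fy=2)]))
E
```

```text
[ 550.8 -209.8  281.8] [1.799e+02 1.000e-01 1.055e+02] [ 0.25238411  0.22751586 -1.90290296]
49 [ 489.1 -164.4] [ 489.6 -163.5   72.8] [ 489.8 -162.1   75.1] 77.5 [186 128   7  19]
56 [ 580.9 -138.9] [ 580.7 -138.4   72.9] [ 579.6 -137.2   75.2] 77.7 [369 128   7  19]
```

View pics/w4.png

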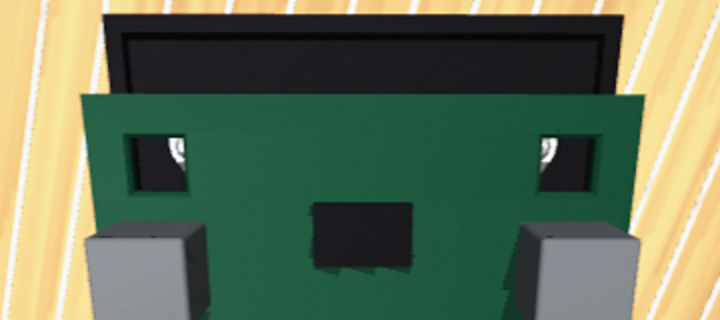

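The holes sit over the pins symmetrically: tips at crop (148,180) and (148,548), seen through the holes with perspective. I check the offset numerically.

```bash
python3 - <<'E'
from h import *
p=shot('wrist'); s=sensors.get_state();T=tool();Ti=np.linalg.inv(T);print(np.round(s['tcp_pos'],1))
for rc in [(134,190.),(134,374.)]:
    X=atz(p,rc,76.5); print(X,(Ti@np.r_[X,1])[:3])
# rim far edge in tool frame
F=full(p);G=F@Ti[:3,:3].T+Ti[:3,3]; m=(p['z_map']>0)&(abs(F[...,2]-42.5)<3)&(abs(G[...,1])<60)&(abs(G[...,0]-95)<15); print('rim far x',np.percentile(G[m][:,0],99.5))
o,f,e,z=held(p); print(o,f)
E
```

```text
[ 550.7 -209.9  281.7]
[ 490.70453962 -162.12206673   76.5       ] [ 62.27699693 -45.40246036 205.11507924]
[ 580.45651125 -137.21467193   76.5       ] [ 62.25724133  47.74135162 205.2720045 ]
rim far x 97.75796097940197
[(array([ 38.5, -44.5]), array([20.4, 20.7]), 89.6, np.float64(160.4)), (array([38.5, 45.1]), array([20.5, 20.4]), 89.3, np.float64(160.4))] [75.2 75.2 75.2]
```

Request:
{"fn": "apply_moves", "kwargs": {
  "translation": [
    [1.8, 0.3, 0],
    [0, 0, 0],
    [0, 0, 6],
    [0, 0, 6],
    [0, 0, 0]
  ],
  "turn": [0, 0, 0, 0, 0],
  "claw": [255, 255, 255, 255, 255]
}}

```text
time_s: 12.6
tcp_pos: [549.5, -208.2, 267.3]
orientation: [-179.9, -0.1, 105.5]
force: [-0.1, 0.0, -1.2]
finger_gap: 0.274
grasp_force: 59.1
```

Request:
{"fn": "apply_moves", "kwargs": {
  "translation": [
    [0, 0, 3],
    [0, 0, 3],
    [0, 0, 3],
    [0, 0, 0],
    [0, 0, 0]
  ],
  "turn": [0, 0, 0, 0, 0],
  "claw": [255, 255, 255, 255, 255]
}}

```text
time_s: 13.02
tcp_pos: [550.1, -208.1, 259.5]
orientation: [-180.0, -0.0, 105.5]
force: [-0.2, -1.1, -0.5]
finger_gap: 0.275
grasp_force: 59.1
```

Request:
{"fn": "apply_moves", "kwargs": {
  "translation": [
    [0, 0, 2],
    [0, 0, 2],
    [0, 0, 2],
    [0, 0, 0],
    [0, 0, 0]
  ],
  "turn": [0, 0, 0, 0, 0],
  "claw": [255, 255, 255, 255, 255]
}}

```text
time_s: 13.43
tcp_pos: [550.1, -208.1, 253.6]
orientation: [-180.0, -0.0, 105.5]
force: [0.1, 1.2, -1.5]
finger_gap: 0.27
grasp_force: 59.0
```

Request:
{"fn": "apply_moves", "kwargs": {
  "translation": [
    [0, 0, 1],
    [0, 0, 1],
    [0, 0, 0]
  ],
  "turn": [0, 0, 0],
  "claw": [255, 255, 255]
}}

```text
time_s: 13.68
tcp_pos: [550.3, -207.9, 251.9]
orientation: [180.0, 0.0, 105.5]
force: [0.2, 0.8, 1.1]
finger_gap: 0.27
grasp_force: 59.4
```

Request:
{"fn": "apply_moves", "kwargs": {
  "translation": [
    [0, 0, 1],
    [0, 0, 1],
    [0, 0, 0]
  ],
  "turn": [0, 0, 0],
  "claw": [255, 255, 255]
}}

```text
time_s: 13.93
tcp_pos: [550.3, -207.9, 250.2]
orientation: [180.0, 0.0, 105.5]
force: [-1.6, 0.2, 5.0]
finger_gap: 0.275
grasp_force: 59.9
```

```bash
python3 - <<'E'
from h import *
p=shot('wrist'); s=sensors.get_state(); print(np.round(s['tcp_pos'],1),np.round(s['orientation'],1),s['force'],s['torque'])
for x in pins(p): print(*x)
cv2.imwrite('pics/w5.png',cv2.resize(p['color'][60:220,100:460],None,fx=2,fy=2))
E
```

```text
[ 550.3 -207.9  250.2] [180.    0.  105.5] [-1.49685533  1.40183233  5.65706261] [ 0.21904183  0.27760742 -0.00992058]
40407 [ 543.2 -183.9] [ 540.8 -172.5   70.5] [ 540.6 -174.4   75.6] 85.0 [138 106 286 213]
1296 [ 566.3 -262.6] [ 566.9 -266.1   69.9] [ 547.8 -257.7   72.5] 73.3 [242 348  78  35]
```

View pics/w5.png

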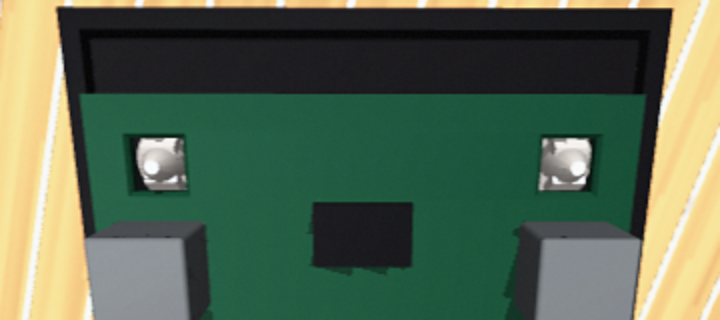

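The pins stand inside the holes (tips at crop (165,151) and (165,577)), so the board rests on the barbs. I unload, release and rise.

Request:
{"fn": "apply_moves", "kwargs": {
  "translation": [
    [0, 0, -1.5],
    [0, 0, 0],
    [0, 0, 0],
    [0, 0, 0],
    [0, 0, 0]
  ],
  "turn": [0, 0, 0, 0, 0],
  "claw": [255, 255, 120, 100, 80]
}}

```text
time_s: 14.4
tcp_pos: [550.1, -208.4, 250.9]
orientation: [-180.0, 0.0, 105.5]
force: [-0.1, -0.1, -0.2]
finger_gap: 0.675
grasp_force: 0.0
```

Request:
{"fn": "apply_moves", "kwargs": {
  "translation": [
    [0, 0, 0],
    [0, 0, 0],
    [0, 0, 0],
    [0, 0, 0],
    [0, 0, 0]
  ],
  "turn": [0, 0, 0, 0, 0],
  "claw": [80, 80, 80, 80, 80]
}}

```text
time_s: 14.82
tcp_pos: [550.2, -208.1, 251.2]
orientation: [180.0, 0.0, 105.5]
force: [0.2, 0.7, 0.2]
finger_gap: 0.689
grasp_force: 0.0
```

Request:
{"fn": "apply_moves", "kwargs": {
  "translation": [
    [0, 0, -10],
    [0, 0, -20],
    [0, 0, -25],
    [0, 0, -20],
    [0, 0, 0]
  ],
  "turn": [0, 0, 0, 0, 0],
  "claw": [80, 80, 80, 80, 80]
}}

```text
time_s: 15.23
tcp_pos: [551.7, -208.0, 330.9]
orientation: [179.6, 0.2, 105.5]
force: [0.6, 0.2, -0.4]
finger_gap: 0.685
grasp_force: 0.0
```

Request:
{"fn": "apply_moves", "kwargs": {
  "translation": [
    [19, 22, 0],
    [19.5, 23, 0],
    [0, 0, 0],
    [0, 0, 0],
    [0, 0, 0]
  ],
  "turn": [0, 0, 0, 0, 0],
  "claw": [255, 255, 255, 255, 255]
}}

```text
time_s: 15.65
tcp_pos: [582.8, -159.2, 326.0]
orientation: [-179.9, 0.0, 105.5]
force: [0.1, -1.0, -0.1]
finger_gap: 0.001
grasp_force: 0.0
```

```bash
cat >> h.py <<'E'
def corners(p,T0=(550.6,-207.5),yaw=105.5):
    F=full(p); a=np.radians(yaw); R=np.array([[np.cos(a),-np.sin(a)],[np.sin(a),np.cos(a)]])
    L=(F[...,:2]-np.array(T0))@R; out=[]   # board frame
    for i,(x,y) in enumerate([(-38,-45),(-38,45),(38,-45),(38,45)]):
        m=(p['z_map']>0)&(abs(L[...,0]-x)<6)&(abs(L[...,1]-y)<6)&(F[...,2]>40)&(F[...,2]<100)
        out.append((i,int(m.sum()),round(float(np.median(F[m][:,2])),1) if m.sum() else None))
    return out
E
python3 - <<'E'
from h import *
for n in ('wrist','top','scene'):
    p=shot(n); print(n,corners(p))
    if n=='wrist': cv2.imwrite('pics/w6.png',p['color'])
s=sensors.get_state(); print(np.round(s['tcp_pos'],1),np.round(s['orientation'],1),s['force'],s['finger_gap'])
E
```

```text
wrist [(0, 0, None), (1, 85, 91.6), (2, 327, 91.7), (3, 329, 91.6)]
top [(0, 24, 92.5), (1, 25, 92.3), (2, 25, 92.6), (3, 27, 92.2)]
scene [(0, 48, 92.2), (1, 41, 91.8), (2, 41, 91.7), (3, 38, 92.3)]
[ 582.6 -160.3  325.9] [-179.9    0.   105.4] [-0.32194471 -0.04857199 -0.59984303] -0.0006595023630345045
```

View pics/w6.png

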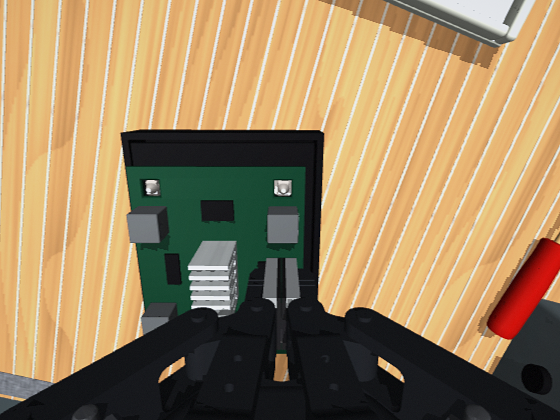

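The board sits level on all four barbs (block tops at z 92) and the closed fingers are above block 2. I descend onto it.

Request:
{"fn": "apply_moves", "kwargs": {
  "translation": [
    [1, 1.5, 15],
    [0, 0, 20],
    [0, 0, 15],
    [0, 0, 7],
    [0, 0, 0]
  ],
  "turn": [0, 0, 0, 0, 0],
  "claw": [255, 255, 255, 255, 255]
}}

```text
time_s: 16.22
tcp_pos: [583.4, -158.4, 267.6]
orientation: [-179.8, -0.0, 105.5]
force: [-0.7, 0.2, -0.4]
finger_gap: -0.002
grasp_force: 0.0
```

Request:
{"fn": "apply_moves", "kwargs": {
  "translation": [
    [0, 0, 1],
    [0, 0, 1],
    [0, 0, 1],
    [0, 0, 0]
  ],
  "turn": [0, 0, 0, 0],
  "claw": [255, 255, 255, 255]
}}

```text
time_s: 16.55
tcp_pos: [584.6, -157.7, 266.8]
orientation: [179.9, 0.0, 105.5]
force: [0.8, 0.3, 0.7]
finger_gap: 0.005
grasp_force: 0.0
```

Request:
{"fn": "apply_moves", "kwargs": {
  "translation": [
    [0, 0, 1],
    [0, 0, 0]
  ],
  "turn": [0, 0],
  "claw": [255, 255]
}}

```text
time_s: 16.72
tcp_pos: [584.4, -157.6, 265.4]
orientation: [180.0, 0.0, 105.5]
force: [0.1, -0.0, -0.2]
finger_gap: -0.002
grasp_force: 0.1
```

Request:
{"fn": "apply_moves", "kwargs": {
  "translation": [
    [0, 0, 1],
    [0, 0, 0]
  ],
  "turn": [0, 0],
  "claw": [255, 255]
}}

```text
time_s: 16.88
tcp_pos: [584.7, -157.4, 264.6]
orientation: [179.9, 0.0, 105.5]
force: [0.6, 0.7, 3.0]
finger_gap: -0.001
grasp_force: 1.7
```

Request:
{"fn": "apply_moves", "kwargs": {
  "translation": [
    [0, 0, 1],
    [0, 0, 0]
  ],
  "turn": [0, 0],
  "claw": [255, 255]
}}

```text
time_s: 17.05
tcp_pos: [584.7, -157.4, 263.7]
orientation: [179.9, 0.0, 105.5]
force: [0.5, 0.1, 3.5]
finger_gap: -0.0
grasp_force: 2.5
```

Request:
{"fn": "apply_moves", "kwargs": {
  "translation": [
    [0, 0, 0.5],
    [0, 0, 0]
  ],
  "turn": [0, 0],
  "claw": [255, 255]
}}

```text
time_s: 17.22
tcp_pos: [584.7, -157.3, 263.1]
orientation: [179.9, 0.0, 105.5]
force: [-0.0, 1.2, 5.0]
finger_gap: 0.004
grasp_force: 2.5
```

Request:
{"fn": "apply_moves", "kwargs": {
  "translation": [
    [0, 0, 0.5],
    [0, 0, 0]
  ],
  "turn": [0, 0],
  "claw": [255, 255]
}}

```text
time_s: 17.38
tcp_pos: [584.7, -157.4, 262.6]
orientation: [179.9, 0.0, 105.5]
force: [0.4, 1.1, 4.3]
finger_gap: 0.004
grasp_force: 2.5
```

Request:
{"fn": "apply_moves", "kwargs": {
  "translation": [
    [0, 0, 1],
    [0, 0, 1],
    [0, 0, 0]
  ],
  "turn": [0, 0, 0],
  "claw": [255, 255, 255]
}}

```text
time_s: 17.63
tcp_pos: [584.7, -157.3, 260.6]
orientation: [179.9, 0.0, 105.5]
force: [0.9, 0.7, 6.3]
finger_gap: -0.001
grasp_force: 2.6
```

Request:
{"fn": "apply_moves", "kwargs": {
  "translation": [
    [0, 0, 1],
    [0, 0, 0]
  ],
  "turn": [0, 0],
  "claw": [255, 255]
}}

```text
time_s: 17.8
tcp_pos: [584.7, -157.3, 259.6]
orientation: [179.9, 0.0, 105.5]
force: [-0.3, 0.7, 5.0]
finger_gap: 0.003
grasp_force: 2.7
```

Request:
{"fn": "apply_moves", "kwargs": {
  "translation": [
    [0, 0, 1],
    [0, 0, 1],
    [0, 0, 0]
  ],
  "turn": [0, 0, 0],
  "claw": [255, 255, 255]
}}

```text
time_s: 18.05
tcp_pos: [584.7, -157.3, 257.6]
orientation: [179.9, 0.0, 105.5]
force: [-0.0, 1.3, 5.3]
finger_gap: 0.0
grasp_force: 2.8
```

Request:
{"fn": "apply_moves", "kwargs": {
  "translation": [
    [0, 0, 1],
    [0, 0, 0]
  ],
  "turn": [0, 0],
  "claw": [255, 255]
}}

```text
time_s: 18.22
tcp_pos: [584.8, -157.3, 256.7]
orientation: [179.9, 0.0, 105.5]
force: [0.1, 0.9, 5.7]
finger_gap: 0.001
grasp_force: 2.9
```

Request:
{"fn": "apply_moves", "kwargs": {
  "translation": [
    [0, 0, 1],
    [0, 0, 1],
    [0, 0, 0]
  ],
  "turn": [0, 0, 0],
  "claw": [255, 255, 255]
}}

```text
time_s: 18.47
tcp_pos: [584.8, -157.3, 254.7]
orientation: [179.9, 0.0, 105.5]
force: [-0.1, 0.6, 6.0]
finger_gap: -0.006
grasp_force: 3.0
```

Request:
{"fn": "apply_moves", "kwargs": {
  "translation": [
    [0, 0, 1],
    [0, 0, 0]
  ],
  "turn": [0, 0],
  "claw": [255, 255]
}}

```text
time_s: 18.63
tcp_pos: [584.8, -157.3, 253.8]
orientation: [179.9, 0.0, 105.5]
force: [-0.2, -0.0, 5.1]
finger_gap: -0.001
grasp_force: 3.0
```

```bash
python3 - <<'E'
from h import *
for n in ('top','scene'): print(n,corners(shot(n)))
E
```

```text
top [(0, 23, 81.4), (1, 28, 82.9), (2, 0, None), (3, 26, 81.5)]
scene [(0, 48, 80.8), (1, 43, 82.1), (2, 0, None), (3, 36, 81.7)]
```

Request:
{"fn": "apply_moves", "kwargs": {
  "translation": [
    [0, 0, 1],
    [0, 0, 1],
    [0, 0, 0]
  ],
  "turn": [0, 0, 0],
  "claw": [255, 255, 255]
}}

```text
time_s: 18.98
tcp_pos: [584.8, -157.3, 251.8]
orientation: [179.9, 0.0, 105.5]
force: [0.5, 1.1, 6.7]
finger_gap: 0.003
grasp_force: 3.1
```

Request:
{"fn": "apply_moves", "kwargs": {
  "translation": [
    [0, 0, 1],
    [0, 0, 0]
  ],
  "turn": [0, 0],
  "claw": [255, 255]
}}

```text
time_s: 19.15
tcp_pos: [584.8, -157.2, 250.8]
orientation: [179.9, 0.0, 105.5]
force: [0.0, 1.0, 6.2]
finger_gap: -0.001
grasp_force: 3.2
```

Request:
{"fn": "apply_moves", "kwargs": {
  "translation": [
    [0, 0, 1],
    [0, 0, 1],
    [0, 0, 0]
  ],
  "turn": [0, 0, 0],
  "claw": [255, 255, 255]
}}

```text
time_s: 19.4
tcp_pos: [584.9, -157.2, 248.8]
orientation: [179.9, 0.0, 105.5]
force: [-0.8, 1.1, 6.5]
finger_gap: -0.001
grasp_force: 3.3
```

Request:
{"fn": "apply_moves", "kwargs": {
  "translation": [
    [0, 0, 1],
    [0, 0, 0]
  ],
  "turn": [0, 0],
  "claw": [255, 255]
}}

```text
time_s: 19.57
tcp_pos: [584.8, -157.2, 247.9]
orientation: [179.9, 0.0, 105.5]
force: [-0.6, 1.2, 6.4]
finger_gap: 0.002
grasp_force: 3.4
```

Request:
{"fn": "apply_moves", "kwargs": {
  "translation": [
    [0, 0, 1],
    [0, 0, 1],
    [0, 0, 0]
  ],
  "turn": [0, 0, 0],
  "claw": [255, 255, 255]
}}

```text
time_s: 19.82
tcp_pos: [584.9, -157.2, 245.9]
orientation: [179.9, 0.0, 105.6]
force: [-0.9, 1.4, 5.9]
finger_gap: 0.0
grasp_force: 3.5
```

Request:
{"fn": "apply_moves", "kwargs": {
  "translation": [
    [0, 0, 1],
    [0, 0, 0]
  ],
  "turn": [0, 0],
  "claw": [255, 255]
}}

```text
time_s: 19.98
tcp_pos: [584.9, -157.2, 244.9]
orientation: [179.9, 0.0, 105.5]
force: [-0.8, 1.3, 7.1]
finger_gap: 0.005
grasp_force: 3.5
```

Request:
{"fn": "apply_moves", "kwargs": {
  "translation": [
    [0, 0, 1],
    [0, 0, 0]
  ],
  "turn": [0, 0],
  "claw": [255, 255]
}}

```text
time_s: 20.15
tcp_pos: [584.9, -157.2, 243.9]
orientation: [179.9, 0.0, 105.5]
force: [0.1, 1.3, 7.2]
finger_gap: -0.001
grasp_force: 3.6
```

Request:
{"fn": "apply_moves", "kwargs": {
  "translation": [
    [0, 0, 1],
    [0, 0, 0]
  ],
  "turn": [0, 0],
  "claw": [255, 255]
}}

```text
time_s: 20.32
tcp_pos: [584.9, -157.2, 243.0]
orientation: [179.9, 0.0, 105.6]
force: [0.2, 1.9, 6.6]
finger_gap: 0.001
grasp_force: 3.6
```

Request:
{"fn": "apply_moves", "kwargs": {
  "translation": [
    [0, 0, 0.5],
    [0, 0, 0]
  ],
  "turn": [0, 0],
  "claw": [255, 255]
}}

```text
time_s: 20.48
tcp_pos: [584.9, -157.1, 242.5]
orientation: [179.9, 0.0, 105.5]
force: [0.3, 0.2, 6.9]
finger_gap: -0.003
grasp_force: 3.7
```

Request:
{"fn": "apply_moves", "kwargs": {
  "translation": [
    [0, 0, 0.7],
    [0, 0, 0]
  ],
  "turn": [0, 0],
  "claw": [255, 255]
}}

```text
time_s: 20.65
tcp_pos: [585.0, -157.1, 241.8]
orientation: [179.9, 0.0, 105.6]
force: [0.5, 0.1, 7.2]
finger_gap: 0.001
grasp_force: 3.7
```

Request:
{"fn": "apply_moves", "kwargs": {
  "translation": [
    [0, 0, 0.7],
    [0, 0, 0]
  ],
  "turn": [0, 0],
  "claw": [255, 255]
}}

```text
time_s: 20.82
tcp_pos: [585.1, -156.9, 241.3]
orientation: [179.9, 0.0, 105.6]
force: [-0.1, 2.1, 8.2]
finger_gap: 0.005
grasp_force: 4.3
```

```bash
python3 - <<'E'
from h import *
for n in ('top','scene'): print(n,corners(shot(n)))
E
```

```text
top [(0, 23, 69.5), (1, 25, 72.2), (2, 0, None), (3, 25, 71.1)]
scene [(0, 45, 69.6), (1, 41, 72.3), (2, 1, 82.0), (3, 33, 70.2)]
```

Request:
{"fn": "apply_moves", "kwargs": {
  "translation": [
    [0, 0, 0.7],
    [0, 0, 0]
  ],
  "turn": [0, 0],
  "claw": [255, 255]
}}

```text
time_s: 21.08
tcp_pos: [585.2, -156.8, 240.8]
orientation: [179.8, 0.0, 105.6]
force: [-1.1, 1.1, 9.1]
finger_gap: -0.002
grasp_force: 4.8
```

Request:
{"fn": "apply_moves", "kwargs": {
  "translation": [
    [0, 0, 0.5],
    [0, 0, 0]
  ],
  "turn": [0, 0],
  "claw": [255, 255]
}}

```text
time_s: 21.25
tcp_pos: [585.3, -156.8, 240.4]
orientation: [179.8, 0.0, 105.6]
force: [-0.2, 2.2, 9.6]
finger_gap: -0.001
grasp_force: 5.1
```

Request:
{"fn": "apply_moves", "kwargs": {
  "translation": [
    [0, 0, 0.5],
    [0, 0, 0]
  ],
  "turn": [0, 0],
  "claw": [255, 255]
}}

```text
time_s: 21.42
tcp_pos: [585.2, -156.7, 239.6]
orientation: [179.8, -0.0, 105.6]
force: [1.5, 1.5, 7.5]
finger_gap: -0.0
grasp_force: 3.5
```

Request:
{"fn": "apply_moves", "kwargs": {
  "translation": [
    [0, 0, 0.7],
    [0, 0, 0]
  ],
  "turn": [0, 0],
  "claw": [255, 255]
}}

```text
time_s: 21.58
tcp_pos: [585.3, -156.7, 238.9]
orientation: [179.8, -0.0, 105.6]
force: [0.5, 1.8, 7.5]
finger_gap: -0.001
grasp_force: 3.6
```

Request:
{"fn": "apply_moves", "kwargs": {
  "translation": [
    [0, 0, 0.7],
    [0, 0, 0]
  ],
  "turn": [0, 0],
  "claw": [255, 255]
}}

```text
time_s: 21.75
tcp_pos: [585.3, -156.7, 238.1]
orientation: [179.8, -0.0, 105.6]
force: [0.9, 2.0, 7.6]
finger_gap: -0.004
grasp_force: 3.7
```

```bash
python3 - <<'E'
from h import *
for n in ('top','scene'): print(n,corners(shot(n)))
E
```

```text
top [(0, 23, 71.3), (1, 27, 80.0), (2, 0, None), (3, 25, 74.8)]
scene [(0, 44, 69.5), (1, 44, 79.2), (2, 3, 81.8), (3, 35, 73.7)]
```

Request:
{"fn": "apply_moves", "kwargs": {
  "translation": [
    [0, 0, -5],
    [0, 0, -12],
    [0, 0, -15],
    [0, 0, -15],
    [0, 0, 0]
  ],
  "turn": [0, 0, 0, 0, 0],
  "claw": [255, 255, 255, 255, 255]
}}

```text
time_s: 22.27
tcp_pos: [585.1, -158.0, 287.1]
orientation: [179.8, 0.1, 105.5]
force: [1.3, 0.5, 0.2]
finger_gap: 0.0
grasp_force: 0.0
```

Request:
{"fn": "apply_moves", "kwargs": {
  "translation": [
    [-25, 0, 0],
    [-25, 0, 0],
    [-27, -1.5, 0],
    [0, 0, 0],
    [0, 0, 0]
  ],
  "turn": [0, 0, 0, 0, 0],
  "claw": [255, 255, 255, 255, 255]
}}

```text
time_s: 22.68
tcp_pos: [602.7, -234.9, 283.2]
orientation: [-179.9, 0.1, 105.3]
force: [-0.8, 0.7, -0.5]
finger_gap: -0.001
grasp_force: 0.0
```

```bash
python3 - <<'E'
from h import *
for n in ('wrist','top','scene'): print(n,corners(shot(n)))
s=sensors.get_state(); print(np.round(s['tcp_pos'],1),s['force'])
E
```

```text
wrist [(0, 369, 90.2), (1, 473, 99.0), (2, 682, 84.7), (3, 800, 93.6)]
top [(0, 6, 90.8), (1, 16, 99.0), (2, 26, 85.1), (3, 28, 94.0)]
scene [(0, 32, 90.8), (1, 21, 98.7), (2, 0, None), (3, 2, 94.8)]
[ 603.3 -230.9  283.9] [-0.38649479  0.78893298 -0.34992211]
```

Request:
{"fn": "apply_moves", "kwargs": {
  "translation": [
    [-1.4, 0.5, 8],
    [0, 0, 8],
    [0, 0, 3],
    [0, 0, 0],
    [0, 0, 0]
  ],
  "turn": [0, 0, 0, 0, 0],
  "claw": [255, 255, 255, 255, 255]
}}

```text
time_s: 23.25
tcp_pos: [604.3, -233.0, 264.8]
orientation: [-180.0, -0.0, 105.6]
force: [-0.1, -0.4, -1.1]
finger_gap: 0.002
grasp_force: 0.1
```

Request:
{"fn": "apply_moves", "kwargs": {
  "translation": [
    [0, 0, 1.5],
    [0, 0, 1.5],
    [0, 0, 0]
  ],
  "turn": [0, 0, 0],
  "claw": [255, 255, 255]
}}

```text
time_s: 23.5
tcp_pos: [604.6, -233.3, 262.7]
orientation: [180.0, 0.0, 105.5]
force: [-0.6, 0.7, 4.4]
finger_gap: -0.001
grasp_force: 2.3
```

Request:
{"fn": "apply_moves", "kwargs": {
  "translation": [
    [0, 0, 1.5],
    [0, 0, 1.5],
    [0, 0, 0]
  ],
  "turn": [0, 0, 0],
  "claw": [255, 255, 255]
}}

```text
time_s: 23.75
tcp_pos: [604.7, -233.4, 259.8]
orientation: [179.9, 0.0, 105.5]
force: [-0.3, 0.4, 4.5]
finger_gap: -0.001
grasp_force: 2.5
```

Request:
{"fn": "apply_moves", "kwargs": {
  "translation": [
    [0, 0, 1.5],
    [0, 0, 1.5],
    [0, 0, 0]
  ],
  "turn": [0, 0, 0],
  "claw": [255, 255, 255]
}}

```text
time_s: 24.0
tcp_pos: [604.7, -233.4, 256.8]
orientation: [179.9, 0.0, 105.5]
force: [-1.2, -0.0, 5.0]
finger_gap: -0.0
grasp_force: 2.7
```

Request:
{"fn": "apply_moves", "kwargs": {
  "translation": [
    [0, 0, 1.5],
    [0, 0, 1.5],
    [0, 0, 0]
  ],
  "turn": [0, 0, 0],
  "claw": [255, 255, 255]
}}

```text
time_s: 24.25
tcp_pos: [604.8, -233.4, 253.9]
orientation: [179.9, 0.0, 105.5]
force: [-1.0, 0.1, 6.0]
finger_gap: 0.003
grasp_force: 2.8
```

Request:
{"fn": "apply_moves", "kwargs": {
  "translation": [
    [0, 0, 1.5],
    [0, 0, 1.5],
    [0, 0, 0]
  ],
  "turn": [0, 0, 0],
  "claw": [255, 255, 255]
}}

```text
time_s: 24.5
tcp_pos: [604.8, -233.5, 251.0]
orientation: [179.9, 0.1, 105.5]
force: [0.0, -0.2, 6.3]
finger_gap: -0.0
grasp_force: 3.0
```

Request:
{"fn": "apply_moves", "kwargs": {
  "translation": [
    [0, 0, 1.5],
    [0, 0, 1.5],
    [0, 0, 0]
  ],
  "turn": [0, 0, 0],
  "claw": [255, 255, 255]
}}

```text
time_s: 24.75
tcp_pos: [604.9, -233.5, 248.1]
orientation: [179.9, 0.1, 105.5]
force: [-0.0, -0.4, 6.7]
finger_gap: 0.002
grasp_force: 3.2
```

Request:
{"fn": "apply_moves", "kwargs": {
  "translation": [
    [0, 0, 1.5],
    [0, 0, 1.5],
    [0, 0, 0]
  ],
  "turn": [0, 0, 0],
  "claw": [255, 255, 255]
}}

```text
time_s: 25.0
tcp_pos: [604.9, -233.5, 245.1]
orientation: [179.9, 0.1, 105.5]
force: [0.6, 0.0, 6.2]
finger_gap: 0.004
grasp_force: 3.3
```

Request:
{"fn": "apply_moves", "kwargs": {
  "translation": [
    [0, 0, 1],
    [0, 0, 1],
    [0, 0, 0]
  ],
  "turn": [0, 0, 0],
  "claw": [255, 255, 255]
}}

```text
time_s: 25.25
tcp_pos: [604.9, -233.5, 243.2]
orientation: [179.9, 0.1, 105.5]
force: [-0.5, 0.2, 7.8]
finger_gap: -0.003
grasp_force: 3.5
```

Request:
{"fn": "apply_moves", "kwargs": {
  "translation": [
    [0, 0, 1],
    [0, 0, 0]
  ],
  "turn": [0, 0],
  "claw": [255, 255]
}}

```text
time_s: 25.42
tcp_pos: [605.0, -233.5, 242.3]
orientation: [179.9, 0.1, 105.5]
force: [-0.1, 0.2, 6.4]
finger_gap: -0.003
grasp_force: 3.5
```

Request:
{"fn": "apply_moves", "kwargs": {
  "translation": [
    [0, 0, 1],
    [0, 0, 0]
  ],
  "turn": [0, 0],
  "claw": [255, 255]
}}

```text
time_s: 25.58
tcp_pos: [604.8, -233.5, 241.1]
orientation: [179.9, 0.1, 105.5]
force: [0.7, -1.1, 2.6]
finger_gap: 0.003
grasp_force: 1.2
```

Request:
{"fn": "apply_moves", "kwargs": {
  "translation": [
    [0, 0, 1],
    [0, 0, 0]
  ],
  "turn": [0, 0],
  "claw": [255, 255]
}}

```text
time_s: 25.75
tcp_pos: [605.1, -233.7, 240.1]
orientation: [179.9, 0.1, 105.5]
force: [0.1, -1.7, 6.3]
finger_gap: -0.0
grasp_force: 3.3
```

Request:
{"fn": "apply_moves", "kwargs": {
  "translation": [
    [0, 0, 1],
    [0, 0, 0]
  ],
  "turn": [0, 0],
  "claw": [255, 255]
}}

```text
time_s: 25.92
tcp_pos: [605.1, -233.7, 239.1]
orientation: [179.9, 0.1, 105.5]
force: [-0.8, -1.4, 6.8]
finger_gap: -0.001
grasp_force: 3.4
```

```bash
python3 - <<'E'
from h import *
for n in ('top','scene'): print(n,corners(shot(n)))
E
```

```text
top [(0, 2, 76.5), (1, 25, 74.9), (2, 24, 66.5), (3, 26, 76.5)]
scene [(0, 0, None), (1, 49, 75.2), (2, 0, None), (3, 12, 76.5)]
```

Request:
{"fn": "apply_moves", "kwargs": {
  "translation": [
    [0, 0, -5],
    [0, 0, -15],
    [0, 0, -20],
    [0, 0, -20],
    [0, 0, 0]
  ],
  "turn": [0, 0, 0, 0, 0],
  "claw": [255, 255, 255, 255, 255]
}}

```text
time_s: 26.43
tcp_pos: [605.6, -233.4, 301.8]
orientation: [179.7, 0.1, 105.5]
force: [1.0, 0.4, 0.9]
finger_gap: 0.004
grasp_force: 0.0
```

Request:
{"fn": "apply_moves", "kwargs": {
  "translation": [
    [0, -25, 0],
    [0, -35, 0],
    [1, -30, 0],
    [0, 0, 0],
    [0, 0, 0]
  ],
  "turn": [0, 0, 0, 0, 0],
  "claw": [255, 255, 255, 255, 255]
}}

```text
time_s: 26.85
tcp_pos: [515.3, -257.7, 297.5]
orientation: [-179.8, -0.0, 105.4]
force: [-0.2, 0.3, -0.6]
finger_gap: 0.003
grasp_force: 0.0
```

```bash
python3 - <<'E'
from h import *
for n in ('wrist','top','scene'): print(n,corners(shot(n)))
s=sensors.get_state(); print(np.round(s['tcp_pos'],1),s['force'])
E
```

```text
wrist [(0, 361, 82.8), (1, 439, 91.9), (2, 523, 82.9), (3, 637, 91.9)]
top [(0, 22, 83.8), (1, 16, 93.4), (2, 25, 83.4), (3, 27, 92.3)]
scene [(0, 48, 83.2), (1, 49, 92.5), (2, 36, 83.4), (3, 0, None)]
[ 518.5 -255.9  298.2] [-0.08315588 -0.43811788 -0.48949525]
```

Request:
{"fn": "apply_moves", "kwargs": {
  "translation": [
    [0, -1, 10],
    [0, 0, 12],
    [0, 0, 10],
    [0, 0, 0],
    [0, 0, 0]
  ],
  "turn": [0, 0, 0, 0, 0],
  "claw": [255, 255, 255, 255, 255]
}}

```text
time_s: 27.42
tcp_pos: [516.8, -256.5, 265.3]
orientation: [-180.0, -0.0, 105.6]
force: [-0.3, 0.1, 1.4]
finger_gap: -0.0
grasp_force: 0.4
```

Request:
{"fn": "apply_moves", "kwargs": {
  "translation": [
    [0, 0, 1.5],
    [0, 0, 1.5],
    [0, 0, 0]
  ],
  "turn": [0, 0, 0],
  "claw": [255, 255, 255]
}}

```text
time_s: 27.67
tcp_pos: [516.6, -256.7, 263.6]
orientation: [180.0, 0.0, 105.5]
force: [-0.4, 0.4, 4.7]
finger_gap: -0.003
grasp_force: 2.4
```

Request:
{"fn": "apply_moves", "kwargs": {
  "translation": [
    [0, 0, 1.5],
    [0, 0, 1.5],
    [0, 0, 0]
  ],
  "turn": [0, 0, 0],
  "claw": [255, 255, 255]
}}

```text
time_s: 27.92
tcp_pos: [516.6, -256.7, 260.7]
orientation: [180.0, 0.0, 105.5]
force: [-0.3, -1.0, 4.8]
finger_gap: 0.0
grasp_force: 2.6
```

Request:
{"fn": "apply_moves", "kwargs": {
  "translation": [
    [0, 0, 1.5],
    [0, 0, 1.5],
    [0, 0, 0]
  ],
  "turn": [0, 0, 0],
  "claw": [255, 255, 255]
}}

```text
time_s: 28.17
tcp_pos: [516.6, -256.8, 257.8]
orientation: [180.0, 0.0, 105.5]
force: [-0.9, -0.2, 5.6]
finger_gap: -0.001
grasp_force: 2.8
```

Request:
{"fn": "apply_moves", "kwargs": {
  "translation": [
    [0, 0, 1.5],
    [0, 0, 1.5],
    [0, 0, 0]
  ],
  "turn": [0, 0, 0],
  "claw": [255, 255, 255]
}}

```text
time_s: 28.42
tcp_pos: [516.6, -256.8, 254.8]
orientation: [180.0, 0.0, 105.5]
force: [0.1, 0.1, 5.6]
finger_gap: 0.002
grasp_force: 2.9
```

Request:
{"fn": "apply_moves", "kwargs": {
  "translation": [
    [0, 0, 1.5],
    [0, 0, 1.5],
    [0, 0, 0]
  ],
  "turn": [0, 0, 0],
  "claw": [255, 255, 255]
}}

```text
time_s: 28.67
tcp_pos: [516.5, -256.8, 251.9]
orientation: [180.0, 0.0, 105.5]
force: [0.1, -0.3, 6.6]
finger_gap: -0.002
grasp_force: 3.1
```

Request:
{"fn": "apply_moves", "kwargs": {
  "translation": [
    [0, 0, 1.5],
    [0, 0, 1.5],
    [0, 0, 0]
  ],
  "turn": [0, 0, 0],
  "claw": [255, 255, 255]
}}

```text
time_s: 28.92
tcp_pos: [516.5, -256.9, 248.9]
orientation: [180.0, 0.0, 105.5]
force: [-1.2, -0.0, 6.2]
finger_gap: 0.001
grasp_force: 3.3
```

Request:
{"fn": "apply_moves", "kwargs": {
  "translation": [
    [0, 0, 1.5],
    [0, 0, 1.5],
    [0, 0, 0]
  ],
  "turn": [0, 0, 0],
  "claw": [255, 255, 255]
}}

```text
time_s: 29.17
tcp_pos: [516.5, -256.9, 245.9]
orientation: [180.0, 0.1, 105.5]
force: [-0.7, -0.5, 7.1]
finger_gap: 0.001
grasp_force: 3.5
```

Request:
{"fn": "apply_moves", "kwargs": {
  "translation": [
    [0, 0, 1],
    [0, 0, 1],
    [0, 0, 0]
  ],
  "turn": [0, 0, 0],
  "claw": [255, 255, 255]
}}

```text
time_s: 29.42
tcp_pos: [516.5, -256.9, 244.0]
orientation: [180.0, 0.1, 105.5]
force: [0.0, 0.3, 7.3]
finger_gap: -0.001
grasp_force: 3.6
```

Request:
{"fn": "apply_moves", "kwargs": {
  "translation": [
    [0, 0, 1],
    [0, 0, 0]
  ],
  "turn": [0, 0],
  "claw": [255, 255]
}}

```text
time_s: 29.58
tcp_pos: [516.5, -256.9, 243.1]
orientation: [180.0, 0.1, 105.5]
force: [-1.8, -0.3, 6.6]
finger_gap: -0.003
grasp_force: 3.6
```

Request:
{"fn": "apply_moves", "kwargs": {
  "translation": [
    [0, 0, 1],
    [0, 0, 0]
  ],
  "turn": [0, 0],
  "claw": [255, 255]
}}

```text
time_s: 29.75
tcp_pos: [516.5, -257.0, 242.1]
orientation: [180.0, 0.1, 105.5]
force: [-1.7, -0.1, 7.9]
finger_gap: 0.002
grasp_force: 3.9
```

Request:
{"fn": "apply_moves", "kwargs": {
  "translation": [
    [0, 0, 1],
    [0, 0, 0]
  ],
  "turn": [0, 0],
  "claw": [255, 255]
}}

```text
time_s: 29.92
tcp_pos: [516.5, -257.2, 241.3]
orientation: [180.0, 0.1, 105.5]
force: [-1.3, -0.3, 10.0]
finger_gap: 0.004
grasp_force: 4.9
```

Request:
{"fn": "apply_moves", "kwargs": {
  "translation": [
    [0, 0, 1],
    [0, 0, 0]
  ],
  "turn": [0, 0],
  "claw": [255, 255]
}}

```text
time_s: 30.08
tcp_pos: [516.4, -257.2, 240.5]
orientation: [180.0, 0.1, 105.5]
force: [-1.8, -1.3, 10.1]
finger_gap: 0.001
grasp_force: 5.5
```

Request:
{"fn": "apply_moves", "kwargs": {
  "translation": [
    [0, 0, 0.8],
    [0, 0, 0]
  ],
  "turn": [0, 0],
  "claw": [255, 255]
}}

```text
time_s: 30.25
tcp_pos: [516.4, -257.2, 239.7]
orientation: [180.0, 0.1, 105.5]
force: [-1.3, 0.8, 6.9]
finger_gap: 0.002
grasp_force: 3.0
```

Request:
{"fn": "apply_moves", "kwargs": {
  "translation": [
    [0, 0, 0.8],
    [0, 0, 0]
  ],
  "turn": [0, 0],
  "claw": [255, 255]
}}

```text
time_s: 30.42
tcp_pos: [516.3, -257.3, 238.2]
orientation: [-180.0, 0.1, 105.5]
force: [-1.4, -0.5, 6.8]
finger_gap: 0.001
grasp_force: 3.4
```

```bash
python3 - <<'E'
from h import *
for n in ('top','scene'): print(n,corners(shot(n)))
E
```

```text
top [(0, 23, 66.3), (1, 0, None), (2, 22, 66.0), (3, 25, 65.5)]
scene [(0, 44, 65.3), (1, 0, None), (2, 37, 66.1), (3, 30, 65.6)]
```

Request:
{"fn": "apply_moves", "kwargs": {
  "translation": [
    [0, 0, -5],
    [0, 0, -12],
    [0, 0, -15],
    [0, 0, -12],
    [0, 0, 0]
  ],
  "turn": [0, 0, 0, 0, 0],
  "claw": [255, 255, 255, 255, 255]
}}

```text
time_s: 30.93
tcp_pos: [517.4, -256.8, 284.3]
orientation: [179.8, 0.1, 105.5]
force: [0.1, 0.3, -0.3]
finger_gap: -0.0
grasp_force: 0.0
```

Request:
{"fn": "apply_moves", "kwargs": {
  "translation": [
    [25, 0, 0],
    [25, 0, 0],
    [26, 0.5, 0],
    [0, 0, 0],
    [0, 0, 0]
  ],
  "turn": [0, 0, 0, 0, 0],
  "claw": [255, 255, 255, 255, 255]
}}

```text
time_s: 31.35
tcp_pos: [496.5, -181.9, 281.7]
orientation: [-180.0, -0.0, 105.7]
force: [-0.6, -0.2, 0.4]
finger_gap: 0.0
grasp_force: 0.0
```

```bash
python3 - <<'E'
from h import *
for n in ('wrist','top','scene'): print(n,corners(shot(n)))
s=sensors.get_state(); print(np.round(s['tcp_pos'],1),s['force'])
E
```

```text
wrist [(0, 0, None), (1, 193, 81.8), (2, 436, 81.9), (3, 305, 81.8)]
top [(0, 0, None), (1, 0, None), (2, 25, 81.7), (3, 7, 82.6)]
scene [(0, 45, 82.1), (1, 43, 82.6), (2, 37, 82.2), (3, 35, 82.7)]
[ 496.7 -184.6  281.4] [-0.03458824  0.32676367  0.20342799]
```

All four block tops are at z 82, which is the seated height. I give corner 3 one confirming push.

Request:
{"fn": "apply_moves", "kwargs": {
  "translation": [
    [1, 0, 10],
    [0, 0, 10],
    [0, 0, 4],
    [0, 0, 0]
  ],
  "turn": [0, 0, 0, 0],
  "claw": [255, 255, 255, 255]
}}

```text
time_s: 31.83
tcp_pos: [495.8, -182.8, 256.0]
orientation: [-179.9, -0.1, 105.5]
force: [0.4, -0.3, 0.3]
finger_gap: 0.001
grasp_force: 0.0
```

Request:
{"fn": "apply_moves", "kwargs": {
  "translation": [
    [0, 0, 2],
    [0, 0, 2],
    [0, 0, 2],
    [0, 0, 0]
  ],
  "turn": [0, 0, 0, 0],
  "claw": [255, 255, 255, 255]
}}

```text
time_s: 32.17
tcp_pos: [496.0, -182.4, 251.8]
orientation: [-180.0, 0.0, 105.5]
force: [-1.3, 0.4, 5.3]
finger_gap: -0.001
grasp_force: 2.5
```

Request:
{"fn": "apply_moves", "kwargs": {
  "translation": [
    [0, 0, 2],
    [0, 0, 2],
    [0, 0, 2],
    [0, 0, 0]
  ],
  "turn": [0, 0, 0, 0],
  "claw": [255, 255, 255, 255]
}}

```text
time_s: 32.5
tcp_pos: [496.0, -182.4, 246.0]
orientation: [-180.0, 0.0, 105.5]
force: [-2.3, -0.9, 6.5]
finger_gap: -0.003
grasp_force: 2.9
```

Request:
{"fn": "apply_moves", "kwargs": {
  "translation": [
    [0, 0, 2],
    [0, 0, 2],
    [0, 0, 1],
    [0, 0, 0]
  ],
  "turn": [0, 0, 0, 0],
  "claw": [255, 255, 255, 255]
}}

```text
time_s: 32.83
tcp_pos: [496.0, -182.3, 241.1]
orientation: [-180.0, 0.0, 105.5]
force: [-2.8, 0.3, 7.2]
finger_gap: -0.001
grasp_force: 3.2
```

Request:
{"fn": "apply_moves", "kwargs": {
  "translation": [
    [0, 0, 1.5],
    [0, 0, 1.5],
    [0, 0, 0]
  ],
  "turn": [0, 0, 0],
  "claw": [255, 255, 255]
}}

```text
time_s: 33.08
tcp_pos: [496.0, -182.3, 238.1]
orientation: [-180.0, 0.0, 105.5]
force: [-2.0, 0.8, 6.2]
finger_gap: -0.001
grasp_force: 3.4
```

Request:
{"fn": "apply_moves", "kwargs": {
  "translation": [
    [0, 0, 1.5],
    [0, 0, 1.5],
    [0, 0, 0]
  ],
  "turn": [0, 0, 0],
  "claw": [255, 255, 255]
}}

```text
time_s: 33.33
tcp_pos: [495.9, -182.4, 235.1]
orientation: [-180.0, 0.0, 105.5]
force: [-1.8, 0.7, 6.6]
finger_gap: 0.0
grasp_force: 3.6
```

Request:
{"fn": "apply_moves", "kwargs": {
  "translation": [
    [0, 0, 1.5],
    [0, 0, 0]
  ],
  "turn": [0, 0],
  "claw": [255, 255]
}}

```text
time_s: 33.5
tcp_pos: [495.9, -182.4, 233.7]
orientation: [-180.0, 0.0, 105.5]
force: [-3.0, 0.3, 8.0]
finger_gap: -0.001
grasp_force: 3.7
```

Request:
{"fn": "apply_moves", "kwargs": {
  "translation": [
    [0, 0, 1],
    [0, 0, 0]
  ],
  "turn": [0, 0],
  "claw": [255, 255]
}}

```text
time_s: 33.67
tcp_pos: [495.8, -182.2, 232.9]
orientation: [-179.9, 0.0, 105.5]
force: [-4.6, 0.4, 10.6]
finger_gap: 0.004
grasp_force: 5.6
```

Request:
{"fn": "apply_moves", "kwargs": {
  "translation": [
    [0, 0, 0.7],
    [0, 0, 0]
  ],
  "turn": [0, 0],
  "claw": [255, 255]
}}

```text
time_s: 33.83
tcp_pos: [495.7, -182.1, 232.5]
orientation: [-179.9, 0.0, 105.5]
force: [-5.1, 0.6, 13.5]
finger_gap: 0.001
grasp_force: 7.1
```

Request:
{"fn": "apply_moves", "kwargs": {
  "translation": [
    [0, 0, 0.6],
    [0, 0, 0]
  ],
  "turn": [0, 0],
  "claw": [255, 255]
}}

```text
time_s: 34.0
tcp_pos: [495.6, -182.0, 232.2]
orientation: [-179.9, 0.0, 105.5]
force: [-4.6, 1.0, 17.4]
finger_gap: -0.002
grasp_force: 8.5
```

Request:
{"fn": "apply_moves", "kwargs": {
  "translation": [
    [0, 0, -3],
    [0, 0, -10],
    [0, 0, -20],
    [0, 0, -30],
    [0, 0, -30]
  ],
  "turn": [0, 0, 0, 0, 0],
  "claw": [255, 255, 255, 255, 255]
}}

```text
time_s: 34.42
tcp_pos: [496.1, -182.3, 324.8]
orientation: [-179.9, -0.1, 105.6]
force: [0.5, -0.3, 0.6]
finger_gap: -0.002
grasp_force: 0.0
```

Request:
{"fn": "apply_moves", "kwargs": {
  "translation": [
    [-35, 0, -30],
    [-35, 0, -20],
    [-35, 0, 0],
    [-35, 0, 0],
    [0, 0, 0]
  ],
  "turn": [0, 0, 0, 0, 0],
  "claw": [255, 255, 255, 255, 255]
}}

```text
time_s: 34.83
tcp_pos: [532.5, -322.9, 371.3]
orientation: [180.0, 0.4, 104.9]
force: [-0.5, -1.5, -0.9]
finger_gap: 0.001
grasp_force: 0.0
```

Request:
{"fn": "apply_moves", "kwargs": {
  "translation": [
    [0, 0, 0],
    [0, 0, 0],
    [0, 0, 0]
  ],
  "turn": [0, 0, 0],
  "claw": [255, 255, 255]
}}

```text
time_s: 35.08
tcp_pos: [532.9, -312.5, 371.1]
orientation: [180.0, -0.1, 105.7]
force: [0.3, 1.2, 0.2]
finger_gap: 0.001
grasp_force: 0.0
```

```bash
python3 - <<'E'
from h import *
for n in ('wrist','top','scene'):
    p=shot(n); print(n,corners(p))
    if n=='wrist': cv2.imwrite('pics/w7.png',p['color'])
s=sensors.get_state(); print(s['time_s'],np.round(s['tcp_pos'],1),s['force'])
E
```

```text
wrist [(0, 257, 81.8), (1, 269, 81.9), (2, 345, 81.8), (3, 338, 81.8)]
top [(0, 25, 82.6), (1, 25, 82.7), (2, 24, 82.7), (3, 25, 81.9)]
scene [(0, 46, 81.9), (1, 44, 82.3), (2, 34, 82.2), (3, 33, 82.4)]
35.2333 [ 533.1 -312.8  371.1] [0.66397075 0.01055497 0.21723017]
```

View pics/w7.png

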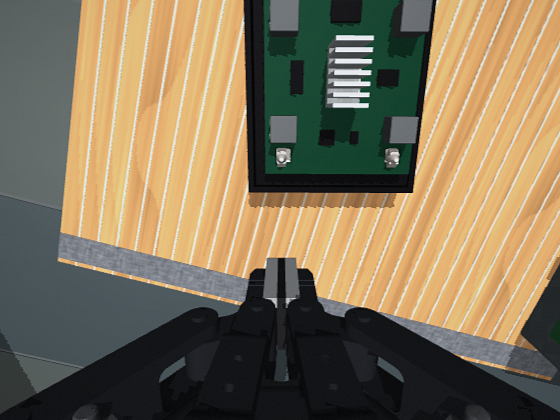

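The board sits flat in the base with the pins proud of the holes at (157,283) and (157,392). All four blocks are at z 81.8, and the gripper is clear.

```bash
python3 -c "
from rig import ticket
print(ticket.sign_off())"
```

```text
the job is handed in; nothing more can be done
None
```

The board is clicked home on all four standoffs: every block top measures about 82 mm, the seated height. The most push I read was 17 N and the steepest tilt about 7 degrees. The gripper has let go and is clear, nothing else in the tray was touched, and I handed the job in at 35 s.

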